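Wedge the weight case tight in its transport frame and lay the retaining bar

ROBOT

A 7-joint arm with a two-finger parallel gripper is mounted at the origin on a cart in front of the work surface, level with it; the furniture and walls round the work are solid. World frame = base frame: x ahead of the robot, y to its left, z up, the work surface at z = 0. Lengths are in m, angles in rad, forces in N, time in s.
With the tool pointing down it reaches from about 0.35 to 0.775 m from the base axis. Payload 3.1 kg.
Tool frame: the origin (TCP) lies midway between the tips of the shut fingers; the grasp point (between the pads) lies 19 mm behind it; y points along the fingers, x is the direction in which the jaws open and shut, and the axes are right-handed (so a half turn about y gives the same grasp; the last joint's range is limited). The gripper opens to 85 mm and grips with 20 to 120 N. Pads are 22 mm wide; open, the fingers measure 114 mm over their backs; the gripper's body (76 mm by 85 mm) begins 54 mm behind the grasp point. The pads swing forward as they close: fully open they stand 13 mm farther back than shut.
Start: joints at [1.144, 0.311, 0.014, 1.512, -0.004, 1.319, -0.027], TCP at [0.206, -0.51, 0.192] pointing down, gripper open.
Joint ranges: [-2.7, 2.7], [-0.3, 1.91], [-1.27, 1.3], [0.12, 2.57], [-1.44, 4.58], [0.2, 2.03], [-3.05, 3.05]. Speed limits (rad/s): [2.79, 2.79, 3.14, 3.14, 3.14, 3.14, 3.14].

INTERFACE

Orientations are given as [roll, pitch, yaw] about the fixed x, y, z axes, in that order (R = Rz(yaw) Ry(pitch) Rx(roll)).
In Python, from rig import bot gives the robot as it stands.
- The arm moves only by the tool apply_moves, never from a script. Its argument "targets" is a list of rows, each a list of 5 numbers: the opening, from 0 (shut) to 1 (fully open), then the shift along the tool's x, y, z in units of 150 mm (1.0 is 150 mm), then the turn about the tool's y in units of 45 degrees (1.0 is 45 degrees). A call has 1 to 20 rows; each row is the pose to reach, as a shift and turn from the pose measured when the call began, along the tool's axes at that moment; what a row does not reach only later rows make up. A row lasts 1/12 s, in which the tool goes at most 41.7 mm and 7.16 degrees, less where a joint would pass 70% of its speed; a pose out of reach is approached as far as the arm can. A call with a number of a shift or a turn outside -1 to 1 is refused whole. A call with a gripper value outside its range is refused whole. The fingers move at their own pace and stop on an object; "newtons" is the grip in N (left out, the last holds). Time passes only in rows, so rows that repeat a pose let the fingers close. It gives the time, the measured TCP pose, the force and the opening at its end, in the units of the state.
- bot.sense(): the state, without advancing time (a new reading comes with each control period).
- bot.grab_frame(name): name is "side" or "top"; returns a dict with "pixels" (480x640x3 uint8, red, green, blue), "fovy" (degrees; the focal length in pixels is half the picture's height over the tangent of half this angle, whatever the lens; pixels are square), "cx", "cy" (the principal point, pixels), "camera_from_world" (4x4, takes a point from world to camera coordinates). Camera axes: x right, y down, z forward; pixel columns grow to the right and rows downward; lengths in m; the calibration is good to about 2 mm. A picture is of the moment at which its call begins. There is no depth.
- bot.finish_job(): hands the job in, once; it reports no verdict.
The state is a dict: "clock": time; "joint_positions": joint angles; "joint_velocities": joint speeds; "tau": joint torques, N m; "eef_pos": TCP position; "orientation": TCP orientation; "ft_force": force on the tool from outside, world axes, zero at the start; "ft_torque": the same for the moment, N m; "finger_gap": finger opening in m.
Only numpy, scipy, OpenCV 4.12 (cv2) and the standard library are available. Lean on these libraries where they do the work, as an engineer would, in place of code of your own. Each camera call takes 0.05 s, during which the arm holds its last target.

TASK

Make the wooden weight case ready for transport. First drive the loose wooden wedge forward along the gap between the case and the sloping cheek, pushing on its thick end, until the case is pressed against the fence and the wedge is jammed tight. Then lay the steel retaining bar across the case into the two forked seats of the frame, fully down in both and about equally far over either side, and let go; do not disturb the bottles or the beaker.

Things in the scene. Friction and masses are not known exactly. Their poses are not given: they have to be found in the camera images.
- frame: transport frame, fixed: 6 mm aluminium plate (x -170 to +95, y -75 to +105 mm) with blue fence, end stop, sloping cheek, 36 mm tall, and two grey forked posts, 87 mm high in all. Origin on the table. x: direction in which the wedge is driven; y: from fence across the case to the cheek; z up. Fence face at y = -33.5, stop at x = 76.5; cheek face from (-50, 65.5) to (0, 55.5) mm; gap open at -x
- case_centre (a point): middle (half-way up) of the closed wooden weight case, 150 mm long (own y), 68 mm wide over its body (own x, towards the cheek), 46 mm high, about 0.45 kg, standing loose on the plate, long side along the frame's x, 3 to 6 mm off the fence. Against the fence it lies at y = 0.5 mm in the frame
- wedge_tail (a point): centre of the thick end face (38 mm wide, 40 mm high) of the loose wooden wedge, 20 mm above the plate it lies on. Wedge 120 mm long, nose 14 mm thick, taper 1 in 5, 0.14 kg; straight face to the case, sloping face to the cheek, nose already in the gap. Own x points to the nose, z up. Sliding takes up to about 10 N, then the force rises steeply; 15 to 20 N jams it and friction holds it
- wedge_home (a point): point fixed to the frame (same axes) where the wedge's tail centre lies when the case is against the fence and the wedge is jammed; at the start the tail is 55 to 80 mm short of it along x and 8 to 11 mm to its +y side
- bar_centre (a point): centre of the steel retaining bar, 190 x 20 x 14 mm (length, width, thickness), 0.2 kg, with red end caps, lying flat on the table to the left; its own x is along its length. Grasp it across the 20 mm width
- seat_fence (a point): middle of the flat seat in the forked post beside the fence, 66 mm above the table (case top: 52 mm). The seat is 28 mm wide along the frame's x between two lugs, 16 mm along y; the lugs rise 10 mm straight, then flare outwards to 87 mm above the table. Axes as the frame's
- seat_cheek (a point): the same for the forked post beside the cheek; the two seats lie 150 mm apart on a line along the frame's y, and the bar lies centred over both, along that line
- buffer_bottle: white bottle with blue cap, 62 mm wide, 125 mm tall, loose, to be left alone; origin under its middle
- amber_bottle: brown bottle with black cap, 54 mm wide, 105 mm tall, loose, to be left alone; origin under its middle
- glass_beaker: clear beaker, 46 mm wide, 58 mm tall, loose, to be left alone; origin under its middle
Things that resemble listed ones, but are neither listed nor needed, are in the scene too. Leave any purple or red look-alike of the part that bears wedge_tail alone.

How it is judged:
By the outcome, as a careful person would: the job done as asked, in the order asked, and still so for the second after the job is handed in, with the robot touching nothing.
It also fails if it takes over 59 s, if anything falls off the work surface, if the arm or the gripper's body presses on something with over 40 N, if the wrist force passes 120 N, or if a joint passes its speed limit or range.

## Working session

There is one attempt and no reset: what is moved stays moved. The work goes in short steps, Python scripts to look and compute and a tool call to move; the robot and the scene stay as the last step left them, time stands still between calls to the robot, and variables do not carry over. Pictures are saved under pics/ and viewed, and the job is handed in when it is done.

Besides the shell and the picture viewer there is one more tool, called in YAML: its name, and indented under it one key for each argument. apply_moves: Moves the arm, as the interface text tells. Shifts and turns lie within -1 to 1; 1 stands for 150 mm of shift or 45 degrees of turn. Its arguments: {"type":"object","properties":{"targets":{"type":"array"},"newtons":{"type":"number"}},"required":["targets"]}

```bash
ls; mkdir -p pics; python3 - <<'E'
from rig import bot
import cv2,pickle
s=bot.sense(); print({k:s[k] for k in ('clock','eef_pos','orientation','ft_force','finger_gap')})
for n in('side','top'):
    f=bot.grab_frame(n); cv2.imwrite(f'pics/{n}0.png',f['pixels'][:,:,::-1]); pickle.dump(f,open(f'{n}0.pkl','wb')); print(n,f['fovy'],f['cx'],f['cy'],f['camera_from_world'].tolist() if hasattr(f['camera_from_world'],'tolist') else f['camera_from_world'])
E
```

```text
pics
{'clock': 0.0, 'eef_pos': array([ 0.20617062, -0.50902533,  0.19094456]), 'orientation': array([-1.57088663,  0.0023048 , -1.18589773]), 'ft_force': array([ 0.4503549 , -0.35393218, -0.25921386]), 'finger_gap': 0.08567654456311674}
side 51.555277130562764 310.67152981577095 235.67109133807008 [[0.9995478512320896, -0.02887901124937191, 0.008372323845346683, -0.5122752676030262], [-0.007949878537285595, -0.5223606995528852, -0.8526875740820099, 0.01628347858298069], [0.028998146984852587, 0.8522354734883308, -0.5223540994378868, 1.3585817663934385], [0.0, 0.0, 0.0, 1.0]]
top 55.623771180699805 320.2906836493614 239.95689360163206 [[0.005090790685924192, -0.9999585325312522, -0.00755096471563729, -0.07216134224747546], [-0.9884699929523605, -0.0038892887905991698, -0.15136692659053114, 0.5163632788479281], [0.1513312819048065, 0.008234479379293532, -0.9884488031589697, 1.2661370233816902], [0.0, 0.0, 0.0, 1.0]]
```

View pics/side0.png

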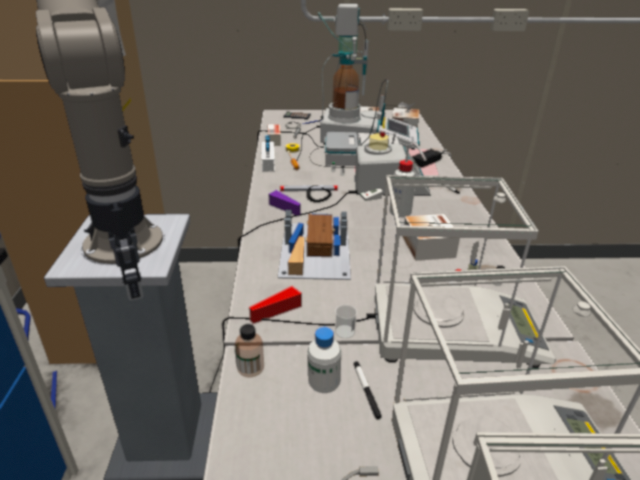

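View pics/top0.png

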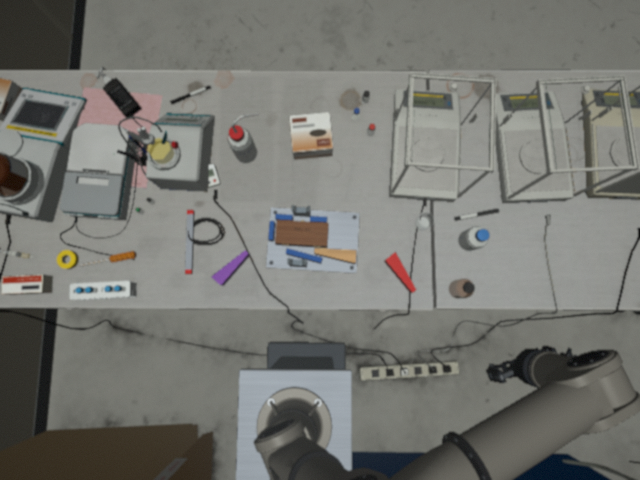

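```bash
python3 - <<'E'
import cv2
t=cv2.imread('pics/top0.png');s=cv2.imread('pics/side0.png')
cv2.imwrite('pics/t0a.png',cv2.resize(t[200:280,260:365],None,fx=7,fy=7,interpolation=cv2.INTER_CUBIC))
cv2.imwrite('pics/t0b.png',cv2.resize(t[195:295,170:270],None,fx=6,fy=6,interpolation=cv2.INTER_CUBIC))
cv2.imwrite('pics/s0a.png',cv2.resize(s[200:285,265:365],None,fx=7,fy=7,interpolation=cv2.INTER_CUBIC))
cv2.imwrite('pics/s0b.png',cv2.resize(s[170:220,260:360],None,fx=7,fy=7,interpolation=cv2.INTER_CUBIC))
E
```

```text
(no output)
```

View pics/t0a.png

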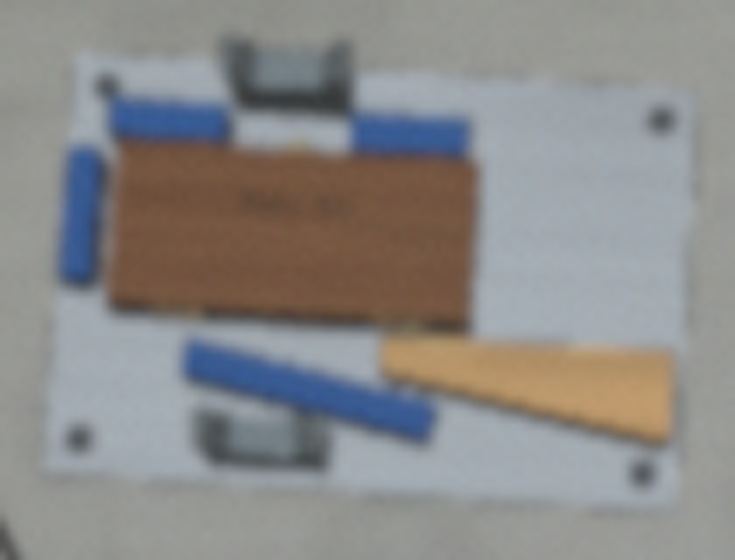

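View pics/t0b.png

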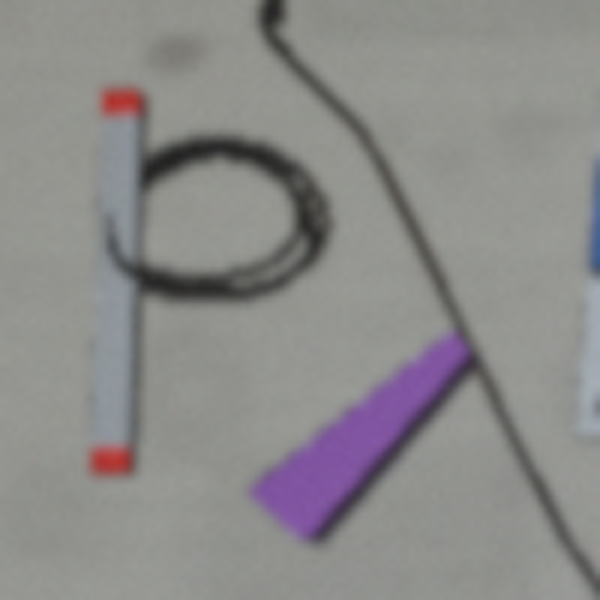

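View pics/s0a.png

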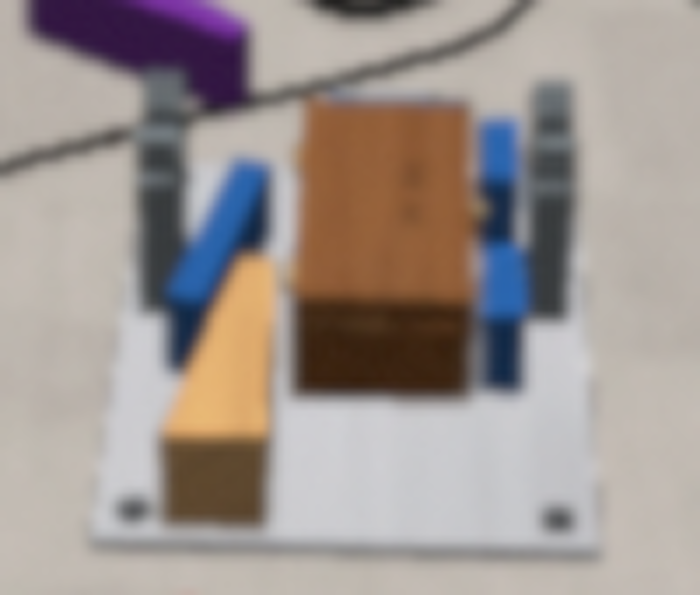

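View pics/s0b.png

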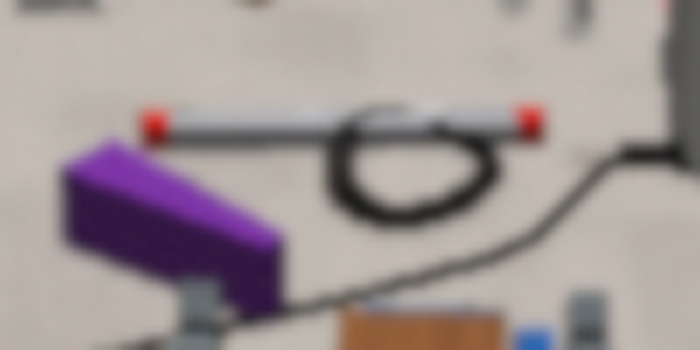

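```bash
cat > h.py <<'E'
import numpy as np,cv2,pickle
from scipy.optimize import least_squares
def proj(f,P):
    P=np.atleast_2d(P);T=np.array(f['camera_from_world']);c=P@T[:3,:3].T+T[:3,3]
    F=240/np.tan(np.radians(f['fovy'])/2)
    return np.c_[F*c[:,0]/c[:,2]+f['cx'],F*c[:,1]/c[:,2]+f['cy']]
def unc(p,s,ox,oy):
    return (np.atleast_2d(p).astype(float)+.5)/s-.5+[ox,oy]
def body(q,L,z0=0):
    c,s=np.cos(q[2]),np.sin(q[2]);L=np.atleast_2d(L)
    return np.c_[q[0]+c*L[:,0]-s*L[:,1],q[1]+s*L[:,0]+c*L[:,1],L[:,2]+z0]
def ontable(f,uv,z):
    T=np.array(f['camera_from_world']);F=240/np.tan(np.radians(f['fovy'])/2)
    d=T[:3,:3].T@np.array([(uv[0]-f['cx'])/F,(uv[1]-f['cy'])/F,1]);o=-T[:3,:3].T@T[:3,3]
    return o+d*(z-o[2])/d[2]
def fit(obs,q0):
    r=lambda q:np.concatenate([(proj(f,body(q,L))-uv).ravel() for f,L,uv in obs])
    s=least_squares(r,q0); return s.x,s.fun.reshape(-1,2)
E
cat > fit0.py <<'E'
from h import *
t=pickle.load(open('top0.pkl','rb'));s=pickle.load(open('side0.pkl','rb'))
A=lambda p:unc(p,7,260,200);B=lambda p:unc(p,6,170,195);S=lambda p:unc(p,7,265,200);S2=lambda p:unc(p,7,260,170)
m=.001
Lt=np.array([[95,-75,6],[-170,-75,6],[-170,105,6],[95,105,6]])*m
Ls=np.array([[-170,105,6],[-170,-75,6]])*m
ot=(t,Lt,A([[78,55],[695,90],[678,508],[43,472]]));os=(s,Ls,S([[91,540],[602,548]]))
q0=[.5,0,1.57]
for n,o in(('both',[ot,os]),('top',[ot]),('side',[os])):
    q,r=fit(o,q0);print(n,q,np.round(r,2).tolist())
    if n=='both':Q=q
# wedge : local tail centre at origin, x to nose; straight face to case (-y), tail width 38
W=np.array([[0,-19,46],[0,19,46],[120,-19,46],[120,-5,46]])*m
wt=(t,W,A([[672,350],[668,440],[382,340],[382,372]]))
ws=(s,np.array([[0,19,46],[0,-19,46],[0,19,6],[0,-19,6]])*m,S([[165,437],[268,437],[165,522],[265,525]]))
for n,o in(('wboth',[wt,ws]),('wt',[wt]),('ws',[ws])):
    w,r=fit(o,[Q[0],Q[1],Q[2]]);
    c,sn=np.cos(Q[2]),np.sin(Q[2]);d=w[:2]-Q[:2]
    print(n,w,'in frame',[c*d[0]+sn*d[1],-sn*d[0]+c*d[1],np.degrees(w[2]-Q[2])],np.round(r,2).tolist())
Bl=np.array([[95,-10,14],[95,10,14],[-95,10,14],[-95,-10,14]])*m
# x own ~ +x world ; own y= +y world(left in image)
bt=(t,Bl,B([[145,90],[102,90],[90,473],[133,473]]))
bs=(s,np.array([[-95,0,14],[95,0,14]])*m,S2([[140,120],[545,115]]))
for n,o in(('bboth',[bt,bs]),('bt',[bt])):
    w,r=fit(o,[.5,.2,0]);print(n,w,np.round(r,2).tolist())
E
python3 fit0.py
```

```text
both [ 0.53996027 -0.01132608  1.51684786] [[-0.31, -0.28], [0.51, -0.28], [0.09, 0.51], [0.03, 0.36], [-0.11, -0.49], [0.39, -0.04]]
top [ 0.54020979 -0.01107457  1.51726942] [[-0.4, -0.35], [0.42, -0.38], [0.02, 0.4], [-0.04, 0.29]]
side [ 0.53792328 -0.01206929  1.52695451] [[-0.28, -0.03], [0.28, -0.03]]
wboth [ 0.46997135 -0.17068187  1.53951243] in frame [np.float64(-0.16289790997428258), np.float64(0.0612942651767269), np.float64(1.2985840827246313)] [[0.34, -0.21], [0.58, 0.24], [-0.41, -0.26], [-0.6, 0.05], [-0.69, -0.58], [0.29, -0.45], [-0.43, 0.69], [0.71, 0.39]]
wt [ 0.4698118  -0.17073797  1.53864131] in frame [np.float64(-0.16296253140413694), np.float64(0.061450555027757384), np.float64(1.248672260038438)] [[0.37, -0.15], [0.6, 0.3], [-0.39, -0.24], [-0.58, 0.07]]
ws [ 0.47004412 -0.17054195  1.51989621] in frame [np.float64(-0.16275426668842982), np.float64(0.061229142573485267), np.float64(0.17465732494675743)] [[-0.66, -0.7], [0.32, -0.39], [-0.4, 0.57], [0.74, 0.45]]
bboth [0.51519514 0.3141733  0.01779472] [[-0.11, -0.11], [0.32, -0.02], [0.24, 0.29], [-0.04, 0.2], [0.25, -0.51], [0.13, -0.54]]
bt [0.51546669 0.3144826  0.01783376] [[-0.21, -0.2], [0.21, -0.11], [0.14, 0.19], [-0.14, 0.1]]
```

```bash
cat >> h.py <<'E'
Q=np.array([0.5400,-0.0112,1.5170])
def tofr(p,Q=Q):
    c,s=np.cos(Q[2]),np.sin(Q[2]);d=np.asarray(p)[:2]-Q[:2];return np.array([c*d[0]+s*d[1],-s*d[0]+c*d[1]])
def towo(p,Q=Q):
    c,s=np.cos(Q[2]),np.sin(Q[2]);return np.array([Q[0]+c*p[0]-s*p[1],Q[1]+s*p[0]+c*p[1]])
def delta(st,xy,z,yaw):
    "units for apply_moves: x,y,z shift, turn"
    from scipy.spatial.transform import Rotation as R
    M=R.from_euler('xyz',st['orientation']).as_matrix()
    d=np.array([xy[0],xy[1],z])-st['eef_pos']
    t=M.T@d/.15
    y0=np.arctan2(M[1,0],M[0,0]);dy=(yaw-y0+np.pi)%(2*np.pi)-np.pi
    return np.round(t,3),round(-dy/np.radians(45),3)
E
python3 - <<'E'
from h import *
from rig import bot
t=pickle.load(open('top0.pkl','rb'));s=pickle.load(open('side0.pkl','rb'))
for p in [(290,72),(262,437)]:
    print('seat fr',tofr(ontable(t,unc(p,7,260,200)[0],.066)))
# lug tops z .087 in top: outer edges
for p in [(225,40),(352,45),(195,410),(328,432)]:
    print('lug top corner',tofr(ontable(t,unc(p,7,260,200)[0],.087)))
for uv in [(387,260),(405,252),(415,290)]: print('red',ontable(t,uv,.04))
# model seats
for p in [(0,-60),(0,90)]: pass
for n,x,y in [('amber',461,288),('white',475,238)]: print(n,ontable(t,(x,y),.05))
st=bot.sense()
tgt=towo((-.205,.0615)); print(tgt,delta(st,tgt,.19,-.054),delta(st,tgt,.19,-1.62))
E
```

```text
seat fr [-0.00049216 -0.05888131]
seat fr [0.00094973 0.09007841]
lug top corner [ 0.02494898 -0.06584876]
lug top corner [-0.02583339 -0.06670689]
lug top corner [0.02654995 0.08309631]
lug top corner [-0.02611362  0.0887192 ]
red [ 0.45961281 -0.25986643  0.04      ]
red [ 0.48275235 -0.31151846  0.04      ]
red [ 0.37509084 -0.33714138  0.04      ]
amber [ 0.38082629 -0.46355632  0.05      ]
white [ 0.52235287 -0.50908865  0.05      ]
[ 0.46756604 -0.21259655] (array([-1.178,  0.009,  2.357]), np.float64(-1.441)) (array([-1.178,  0.009,  2.357]), np.float64(0.553))
```

apply_moves:
  targets:
    - [0, -0.5, 0, 1, -1]
    - [0, -0.5, 0, 1, -1]
    - [0, -0.5, 0, 1, -1]
    - [0, -0.5, 0, 1, -1]
    - [0, -0.5, 0, 1, -1]
    - [0, -0.5, 0, 1, -1]
    - [0, -0.5, 0, 1, -1]
    - [0, -0.5, 0, 1, -1]

```text
clock: 0.77
eef_pos: [0.3169, -0.3827, 0.1907]
orientation: [-1.569, 0.003, -0.399]
ft_force: [0.0, 0.2, -0.4]
finger_gap: 0.0001
```

```bash
cat > d.py <<'E'
import sys
from h import *
from rig import bot
# args: frame x mm, frame y mm, z mm, yaw offset
st=bot.sense();a=[float(v) for v in sys.argv[1:5]]
print('clk',round(st['clock'],2),'pos',np.round(st['eef_pos'],4),'fr',np.round(tofr(st['eef_pos'])*1000,1),'rpy',np.round(st['orientation'],3),'F',np.round(st['ft_force'],1),'gap',round(st['finger_gap'],4),'j7',round(st['joint_positions'][6],2))
print(delta(st,towo((a[0]/1000,a[1]/1000)),a[2]/1000,a[3]))
E
python3 d.py -205 61.5 190 -.054
```

```text
clk 0.77 pos [ 0.3169 -0.3827  0.1907] fr [-383.   202.8] rpy [-1.569  0.003 -0.399] F [ 0.   0.2 -0.4] gap 0.0001 j7 0.41
(array([0.484, 0.006, 1.435]), np.float64(-0.44))
```

apply_moves:
  targets:
    - [0, 0.33, 0, 0.97, -0.44]
    - [0, 0.33, 0, 0.97, -0.44]
    - [0, 0.33, 0, 0.97, -0.44]
    - [0, 0.33, 0, 0.97, -0.44]
    - [0, 0.33, 0, 0.97, -0.44]
    - [0, 0.33, 0, 0.97, -0.44]
    - [0, 0.33, 0, 0.97, -0.44]

```text
clock: 1.35
eef_pos: [0.4182, -0.2688, 0.1904]
orientation: [-1.569, 0.003, -0.056]
ft_force: [-1.4, -0.6, 0.9]
finger_gap: 0.0002
```

```bash
python3 d.py -205 61.5 60 -.054
```

```text
clk 1.35 pos [ 0.4182 -0.2688  0.1904] fr [-263.7  107.8] rpy [-1.569  0.003 -0.056] F [-1.4 -0.6  0.9] gap 0.0002 j7 0.41
(array([0.31 , 0.869, 0.39 ]), np.float64(-0.002))
```

apply_moves:
  targets:
    - [0, 0.31, 0, 0.39, 0]
    - [0, 0.31, 0, 0.39, 0]
    - [0, 0.31, 0, 0.39, 0]
    - [0, 0.31, 0.45, 0.39, 0]
    - [0, 0.31, 0.85, 0.39, 0]
    - [0, 0.31, 0.85, 0.39, 0]
    - [0, 0.31, 0.85, 0.39, 0]
    - [0, 0.31, 0.85, 0.39, 0]

```text
clock: 2.02
eef_pos: [0.464, -0.2136, 0.0608]
orientation: [-1.567, 0.01, -0.059]
ft_force: [0.4, 0.6, 0.3]
finger_gap: -0.0
```

```bash
python3 d.py -180 61.5 24 -.054;  python3 - <<'E'
from rig import bot
import cv2
for n,sl in(('top',(slice(180,310),slice(240,420))),('side',(slice(170,310),slice(230,400)))):
    f=bot.grab_frame(n);cv2.imwrite(f'pics/{n}1.png',cv2.resize(f['pixels'][sl][:,:,::-1],None,fx=4,fy=4,interpolation=cv2.INTER_CUBIC))
E
```

```text
clk 2.02 pos [ 0.464  -0.2136  0.0608] fr [-206.2   65. ] rpy [-1.567  0.01  -0.059] F [0.4 0.6 0.3] gap -0.0 j7 0.2
(array([0.025, 0.246, 0.174]), np.float64(-0.006))
```

View pics/side1.png

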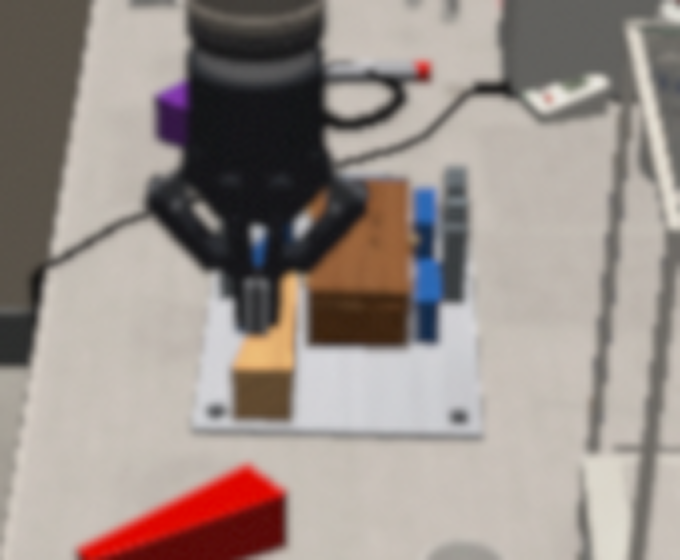

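View pics/top1.png

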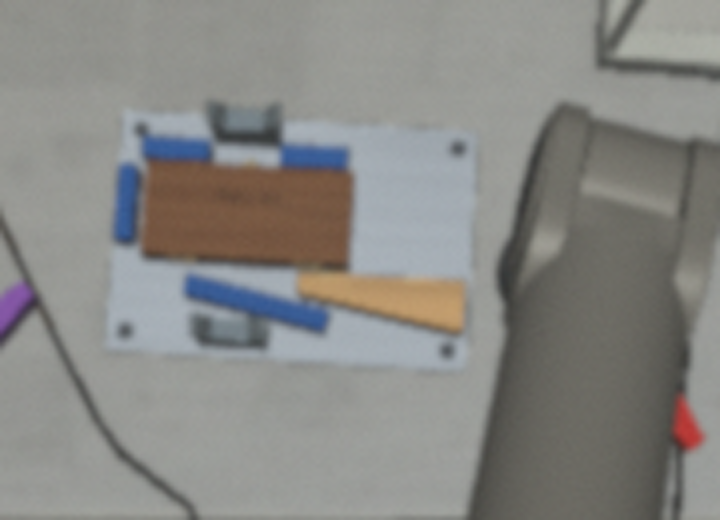

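```bash
python3 - <<'E'
from h import *
s=pickle.load(open('side0.pkl','rb'));t=pickle.load(open('top0.pkl','rb'))
P=[[.464,-.2136,.0608],[.464,-.2136,.08],[.47,-.1707,.046]]
for f,o in((s,(230,170)),(t,(240,180))): print((proj(f,P)-o)*4)
E
```

```text
[[250.93386687 386.8168807 ]
 [250.58543278 359.55787625]
 [261.246505   365.96858801]]
[[525.83115639 310.28256363]
 [528.71474037 307.13492194]
 [463.01039892 303.97465357]]
```

```bash
python3 - <<'E'
from rig import bot
import cv2
f=bot.grab_frame('side');cv2.imwrite('pics/side2.png',cv2.resize(f['pixels'][200:285,255:345][:,:,::-1],None,fx=8,fy=7,interpolation=cv2.INTER_CUBIC))
cv2.imwrite('pics/side2f.png',f['pixels'][:,:,::-1])
print(bot.sense()['eef_pos'],bot.sense()['joint_positions'])
E
```

```text
[ 0.46981632 -0.21445255  0.06581497] [ 0.68151525  0.37676618 -0.36461707  1.77505796  0.15454331  1.01577985
  0.20167255]
```

View pics/side2.png

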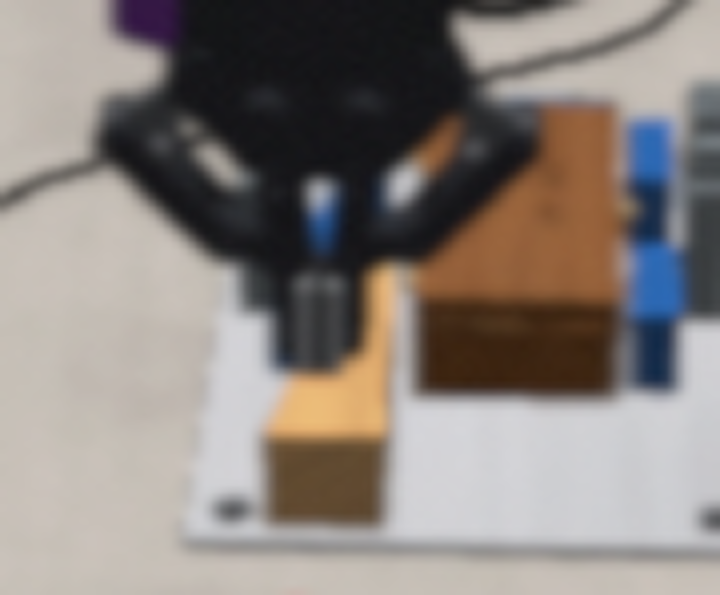

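View pics/side2f.png

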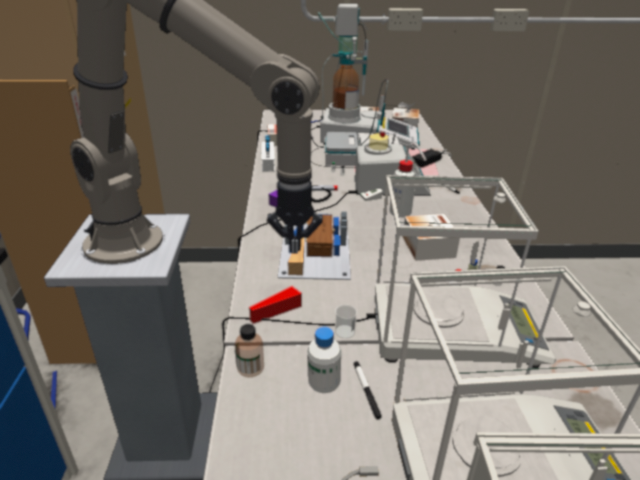

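```bash
python3 - <<'E'
from h import *
from rig import bot
s=pickle.load(open('side0.pkl','rb'));t=pickle.load(open('top0.pkl','rb'))
P=[[.2062,-.5090,.1909],[.2062,-.5090,.204]]
for f in(s,t): print(proj(f,P))
print(proj(s,[bot.sense()['eef_pos']]),bot.sense()['eef_pos'])
im=cv2.imread('pics/side0.png');cv2.imwrite('pics/x.png',cv2.resize(im[200:310,80:190],None,fx=5,fy=5))
im=cv2.imread('pics/top0.png');cv2.imwrite('pics/x2.png',cv2.resize(im[330:400,470:600],None,fx=5,fy=5))
E
```

```text
[[137.3332245  306.08244439]
 [135.96025322 299.93194951]]
[[500.07286931 357.61765517]
 [502.16441606 358.18694626]]
[[295.21408095 265.12148953]] [ 0.46981632 -0.21445255  0.06581497]
```

View pics/x.png

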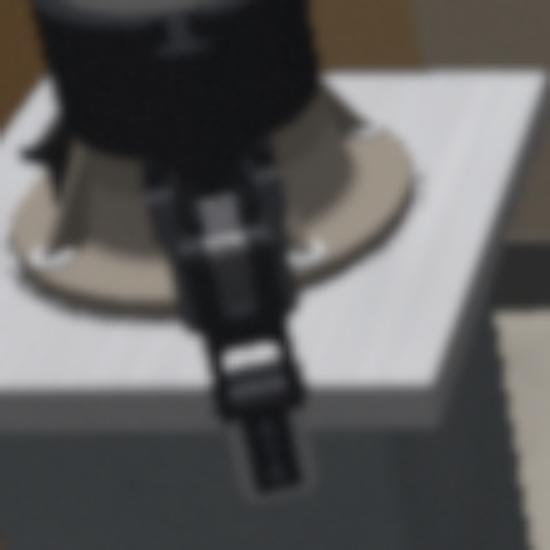

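View pics/x2.png

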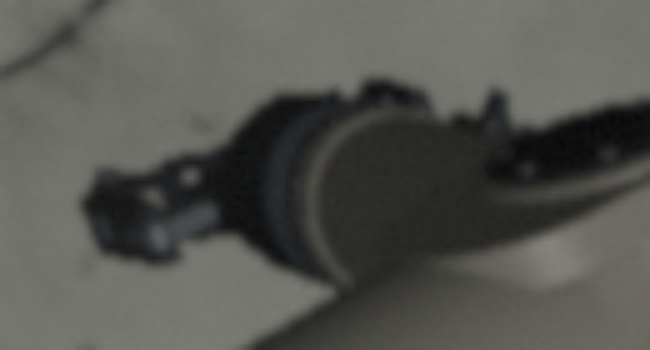

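```bash
python3 - <<'E'
from h import *
from rig import bot
s=pickle.load(open('side0.pkl','rb'))
for z in (.06,.066,.08,.1,.11): print(z,ontable(s,(295,252),z))
f=bot.grab_frame('top');cv2.imwrite('pics/top3.png',f['pixels'][:,:,::-1])
print(bot.sense()['eef_pos'],bot.sense()['orientation'])
P=[[.47,-.2145,z] for z in (.066,.14,.2,.3,.4)]
print(proj(s,P),proj(f,P)); print(s['camera_from_world']-bot.grab_frame('side')['camera_from_world'])
E
```

```text
0.06 [ 0.46940057 -0.15020399  0.06      ]
0.066 [ 0.4694309  -0.15931327  0.066     ]
0.08 [ 0.46950168 -0.18056827  0.08      ]
0.1 [ 0.46960279 -0.21093256  0.1       ]
0.11 [ 0.46965334 -0.2261147   0.11      ]
[ 0.47003647 -0.21430114  0.06602413] [-1.57124419 -0.00261848 -0.056722  ]
[[295.29257584 265.06699862]
 [295.03585685 237.9937284 ]
 [294.81427732 214.62622328]
 [294.41509064 172.52848567]
 [293.97336969 125.94513531]] [[371.94777248 255.22450197]
 [374.89172327 251.90029356]
 [377.55657969 248.89122894]
 [382.67408561 243.11271649]
 [388.86771144 236.11908629]]
[[0. 0. 0. 0.]
 [0. 0. 0. 0.]
 [0. 0. 0. 0.]
 [0. 0. 0. 0.]]
```

View pics/top3.png

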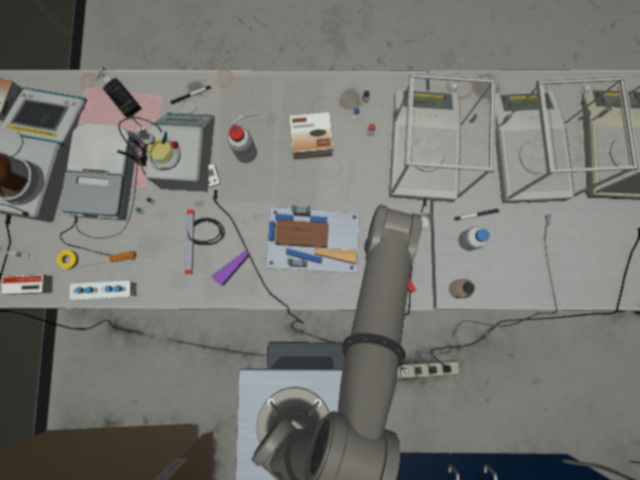

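apply_moves:
  targets:
    - [0, 0, 0.1, 0, 0]
    - [0, 0, 0.2, 0, 0]
    - [0, 0, 0.24, 0, 0]
    - [0, 0, 0.24, 0, 0]
    - [0, 0, 0.24, 0, 0]

```text
clock: 2.68
eef_pos: [0.4706, -0.2143, 0.0308]
orientation: [-1.572, -0.003, -0.056]
ft_force: [0.4, 0.2, 0.6]
finger_gap: 0.0001
```

```bash
python3 - <<'E'
from rig import bot
import cv2
f=bot.grab_frame('side');cv2.imwrite('pics/side4.png',cv2.resize(f['pixels'][200:300,255:345][:,:,::-1],None,fx=6,fy=6,interpolation=cv2.INTER_NEAREST))
E
python3 d.py -180 61.5 24 -.054
```

```text
clk 2.73 pos [ 0.4709 -0.2144  0.031 ] fr [-206.6   58.1] rpy [-1.572 -0.004 -0.056] F [-0.5 -0.3  0.1] gap 0.0001 j7 0.18
(array([-0.024,  0.046,  0.177]), np.float64(-0.003))
```

View pics/side4.png

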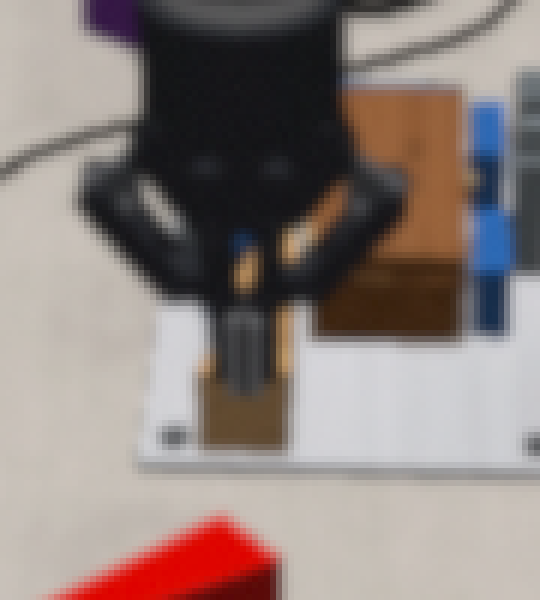

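apply_moves:
  targets:
    - [0, 0, 0.08, 0, 0]
    - [0, 0, 0.15, 0, 0]
    - [0, 0, 0.18, 0, 0]
    - [0, 0, 0.18, 0, 0]
    - [0, 0, 0.18, 0, 0]
    - [0, 0, 0.18, 0, 0]

```text
clock: 3.23
eef_pos: [0.4714, -0.2145, 0.0044]
orientation: [-1.572, -0.005, -0.056]
ft_force: [0.8, -0.4, -0.3]
finger_gap: -0.0002
```

```bash
python3 - <<'E'
from rig import bot
import cv2
f=bot.grab_frame('side');cv2.imwrite('pics/side5.png',cv2.resize(f['pixels'][200:300,255:345][:,:,::-1],None,fx=6,fy=6,interpolation=cv2.INTER_CUBIC))
E
python3 d.py -180 61.5 24 -.054
```

```text
clk 3.28 pos [ 0.4715 -0.2145  0.0045] fr [-206.7   57.5] rpy [-1.572 -0.005 -0.056] F [-0.1  0.5  0.3] gap -0.0002 j7 0.17
(array([-0.027, -0.131,  0.178]), np.float64(-0.003))
```

View pics/side5.png

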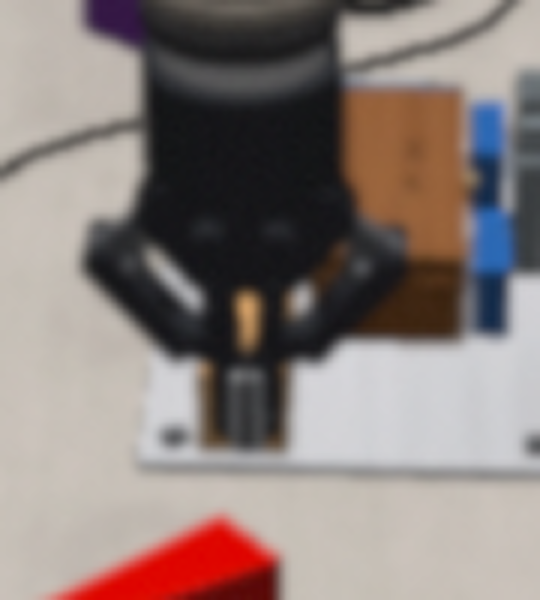

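apply_moves:
  targets:
    - [0, 0, 0.02, 0, 0]
    - [0, 0, 0.03, 0, 0]
    - [0, 0, 0.04, 0, 0]
    - [0, 0, 0.045, 0, 0]

```text
clock: 3.62
eef_pos: [0.4714, -0.2145, -0.0025]
orientation: [-1.572, -0.005, -0.056]
ft_force: [-0.3, -0.3, 0.6]
finger_gap: -0.0
```

```bash
python3 d.py -180 61.5 24 -.054
```

```text
clk 3.62 pos [ 0.4714 -0.2145 -0.0025] fr [-206.7   57.6] rpy [-1.572 -0.005 -0.056] F [-0.3 -0.3  0.6] gap -0.0 j7 0.16
(array([-0.026, -0.177,  0.178]), np.float64(-0.003))
```

apply_moves:
  targets:
    - [0, 0, 0.02, 0, 0]
    - [0, 0, 0.04, 0, 0]
    - [0, 0, 0.06, 0, 0]
    - [0, 0, 0.06, 0, 0]

```text
clock: 3.95
eef_pos: [0.4707, -0.2143, -0.0124]
orientation: [-1.571, -0.003, -0.056]
ft_force: [0.3, 0.1, -0.3]
finger_gap: -0.0002
```

```bash
python3 - <<'E'
from rig import bot
import cv2
f=bot.grab_frame('side');cv2.imwrite('pics/side6.png',cv2.resize(f['pixels'][200:300,255:345][:,:,::-1],None,fx=6,fy=6,interpolation=cv2.INTER_CUBIC))
E
python3 d.py -180 61.5 24 -.054
```

```text
clk 4.0 pos [ 0.4709 -0.2143 -0.0121] fr [-206.5   58.1] rpy [-1.572 -0.004 -0.056] F [-0.9  0.5  0.4] gap -0.0002 j7 0.16
(array([-0.022, -0.241,  0.177]), np.float64(-0.003))
```

View pics/side6.png

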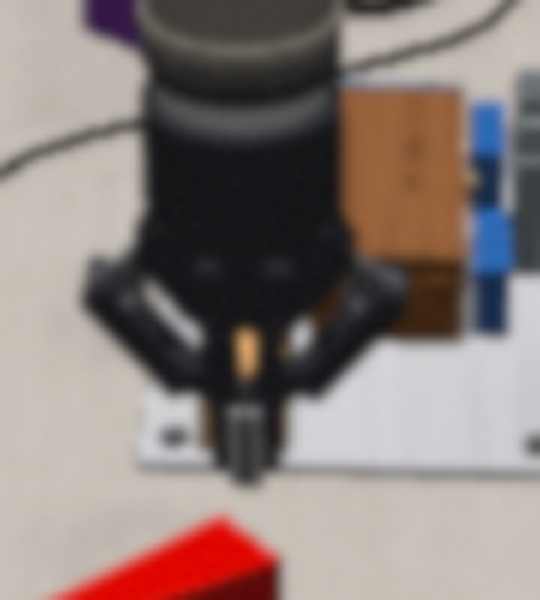

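```bash
python3 - <<'E'
from h import *
s=pickle.load(open('side0.pkl','rb'))
for row,zr in ((252,.066),(266,.031),(275.,.0045),(280.5,-.0121)):
  r=least_squares(lambda z:ontable(s,(295,row),z[0])[1]+.2144,[.03]).x[0]; print(row,zr,r,r-zr)
E
```

```text
252 0.066 0.10228389577849381 0.03628389577849381
266 0.031 0.063296673916505 0.032296673916504995
275.0 0.0045 0.0374870765446051 0.0329870765446051
280.5 -0.0121 0.021416301424491323 0.03351630142449132
```

apply_moves:
  targets:
    - [0, -0.012, 0, 0.06, 0]
    - [0, -0.012, 0, 0.1, 0]
    - [0, -0.012, 0, 0.14, 0]
    - [0, -0.012, 0, 0.17, 0]
    - [0, -0.012, 0, 0.17, 0]

```text
clock: 4.42
eef_pos: [0.471, -0.1866, -0.0119]
orientation: [-1.571, -0.004, -0.053]
ft_force: [0.2, 0.4, 0.6]
finger_gap: 0.0001
```

```bash
python3 - <<'E'
from rig import bot
import cv2
f=bot.grab_frame('side');cv2.imwrite('pics/side7.png',cv2.resize(f['pixels'][200:300,255:345][:,:,::-1],None,fx=6,fy=6,interpolation=cv2.INTER_CUBIC))
f=bot.grab_frame('top');cv2.imwrite('pics/top7.png',cv2.resize(f['pixels'][200:290,260:390][:,:,::-1],None,fx=6,fy=6,interpolation=cv2.INTER_CUBIC))
E
python3 d.py -165 60.5 -12 -.054
```

```text
clk 4.52 pos [ 0.4708 -0.1885 -0.0119] fr [-180.7   59.6] rpy [-1.572 -0.004 -0.055] F [-1.2 -0.5  0. ] gap -0.0001 j7 0.11
(array([-0.006,  0.   ,  0.105]), np.float64(-0.002))
```

View pics/side7.png

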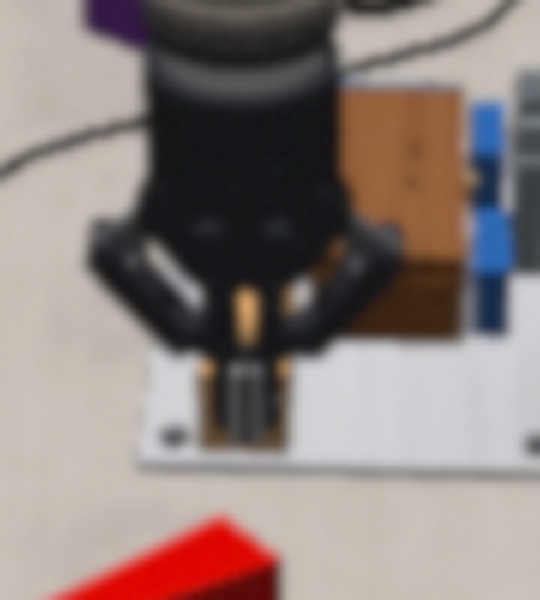

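View pics/top7.png

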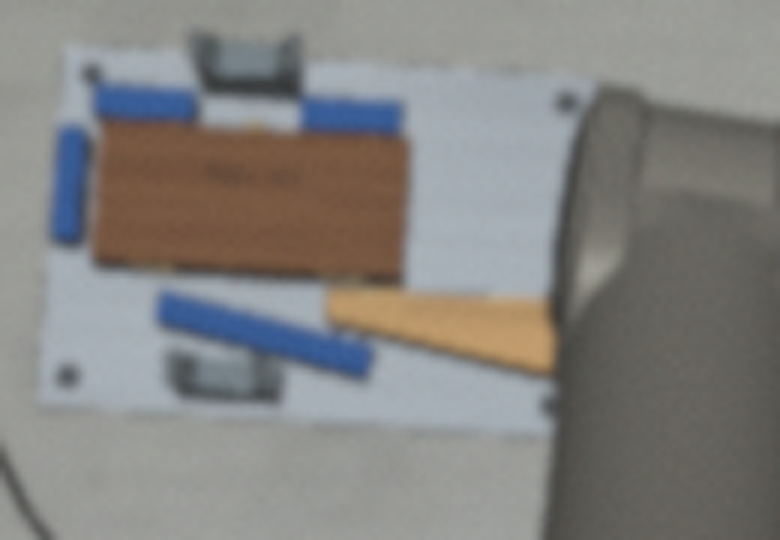

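apply_moves:
  targets:
    - [0, -0.006, 0, 0.04, 0]
    - [0, -0.006, 0, 0.08, 0]
    - [0, -0.006, 0, 0.12, 0]
    - [0, -0.006, 0, 0.16, 0]
    - [0, -0.006, 0, 0.2, 0]

```text
clock: 4.93
eef_pos: [0.4716, -0.1579, -0.0119]
orientation: [-1.572, -0.004, -0.055]
ft_force: [0.1, -0.1, -0.1]
finger_gap: 0.0
```

```bash
python3 - <<'E'
from rig import bot
import cv2
f=bot.grab_frame('top');cv2.imwrite('pics/top8.png',cv2.resize(f['pixels'][200:290,260:390][:,:,::-1],None,fx=6,fy=6,interpolation=cv2.INTER_CUBIC))
E
python3 d.py -120 60 -12 -.054
```

```text
clk 4.98 pos [ 0.4717 -0.1559 -0.0119] fr [-148.2   60.4] rpy [-1.571 -0.004 -0.053] F [0.5 0.4 0.2] gap -0.0 j7 0.05
(array([0.003, 0.001, 0.188]), np.float64(0.001))
```

View pics/top8.png

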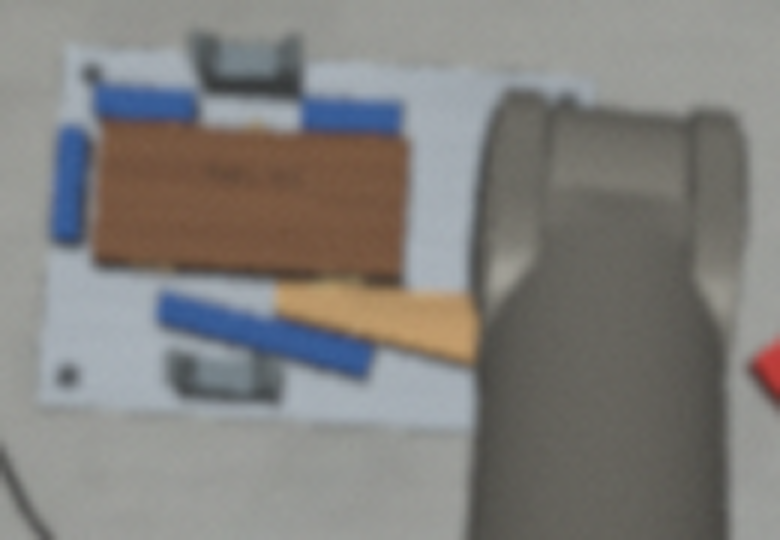

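apply_moves:
  targets:
    - [0, 0, 0, 0.04, 0]
    - [0, 0, 0, 0.08, 0]
    - [0, 0.005, 0, 0.12, 0]
    - [0, 0.01, 0, 0.15, 0]
    - [0, 0.015, 0, 0.18, 0]
    - [0, 0.02, 0, 0.2, 0]

```text
clock: 5.48
eef_pos: [0.4765, -0.1253, -0.0119]
orientation: [-1.57, -0.004, -0.052]
ft_force: [0.2, -0.6, -0.4]
finger_gap: 0.0002
```

```bash
python3 - <<'E'
from rig import bot
import cv2
f=bot.grab_frame('top');cv2.imwrite('pics/top9.png',cv2.resize(f['pixels'][200:290,260:390][:,:,::-1],None,fx=6,fy=6,interpolation=cv2.INTER_CUBIC))
E
python3 d.py -100 54 -12 -.054
```

```text
clk 5.53 pos [ 0.4767 -0.1246 -0.0119] fr [-116.7   57.1] rpy [-1.57  -0.004 -0.052] F [ 0.3 -0.1 -0.7] gap -0.0001 j7 -0.02
(array([0.021, 0.001, 0.111]), np.float64(0.003))
```

View pics/top9.png

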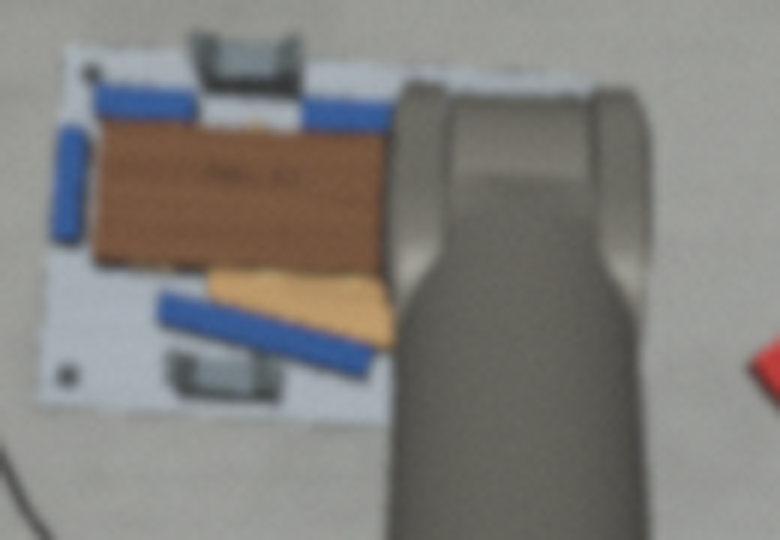

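apply_moves:
  targets:
    - [0, 0.005, 0, 0.02, 0]
    - [0, 0.01, 0, 0.04, 0]
    - [0, 0.013, 0, 0.06, 0]
    - [0, 0.013, 0, 0.06, 0]

```text
clock: 5.87
eef_pos: [0.4792, -0.1162, -0.0118]
orientation: [-1.571, -0.004, -0.052]
ft_force: [-0.3, -1.5, -0.6]
finger_gap: -0.0
```

```bash
python3 d.py -100 54 -12 -.054
```

```text
clk 5.87 pos [ 0.4792 -0.1162 -0.0118] fr [-108.1   55. ] rpy [-1.571 -0.004 -0.052] F [-0.3 -1.5 -0.6] gap -0.0 j7 -0.04
(array([0.007, 0.001, 0.054]), np.float64(0.003))
```

Force is starting to register (-1.5 N in y). Continue.

apply_moves:
  targets:
    - [0, 0.003, 0, 0.02, 0]
    - [0, 0.006, 0, 0.035, 0]
    - [0, 0.006, 0, 0.035, 0]

```text
clock: 6.12
eef_pos: [0.4806, -0.1109, -0.0118]
orientation: [-1.571, -0.005, -0.052]
ft_force: [0.1, -2.6, -0.5]
finger_gap: -0.0
```

```bash
python3 d.py -96 53.5 -12 -.054
```

```text
clk 6.12 pos [ 0.4806 -0.1109 -0.0118] fr [-102.8   53.9] rpy [-1.571 -0.005 -0.052] F [ 0.1 -2.6 -0.5] gap -0.0 j7 -0.05
(array([0.003, 0.002, 0.045]), np.float64(0.003))
```

apply_moves:
  targets:
    - [0, 0.002, 0, 0.015, 0]
    - [0, 0.004, 0, 0.03, 0]
    - [0, 0.004, 0, 0.03, 0]

```text
clock: 6.37
eef_pos: [0.4819, -0.106, -0.0116]
orientation: [-1.571, -0.006, -0.051]
ft_force: [0.8, -3.1, -0.8]
finger_gap: -0.0001
```

```bash
python3 d.py -90 53 -12 -.054; python3 - <<'E'
from rig import bot
import cv2
f=bot.grab_frame('top');cv2.imwrite('pics/top10.png',cv2.resize(f['pixels'][200:290,260:390][:,:,::-1],None,fx=6,fy=6,interpolation=cv2.INTER_CUBIC))
f=bot.grab_frame('side');cv2.imwrite('pics/side10.png',cv2.resize(f['pixels'][200:300,255:345][:,:,::-1],None,fx=6,fy=6,interpolation=cv2.INTER_CUBIC))
E
```

```text
clk 6.37 pos [ 0.4819 -0.106  -0.0116] fr [-97.8  52.9] rpy [-1.571 -0.006 -0.051] F [ 0.8 -3.1 -0.8] gap -0.0001 j7 -0.06
(array([-0.001,  0.002,  0.052]), np.float64(0.004))
```

View pics/top10.png

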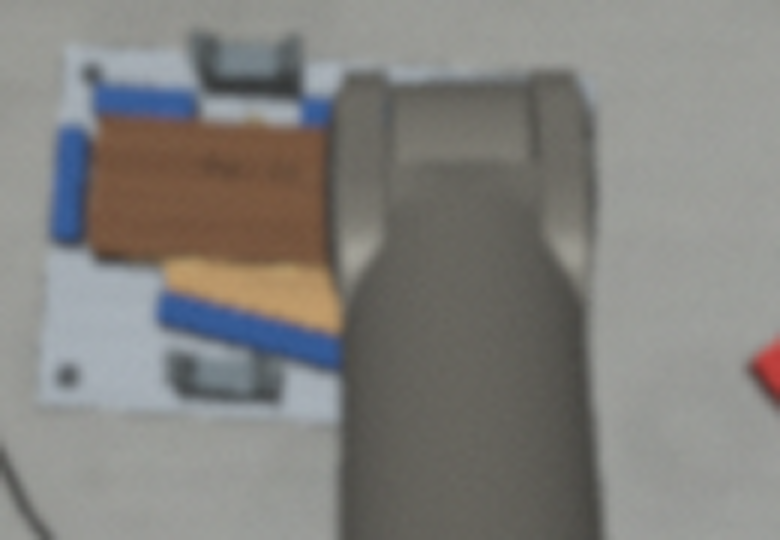

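View pics/side10.png

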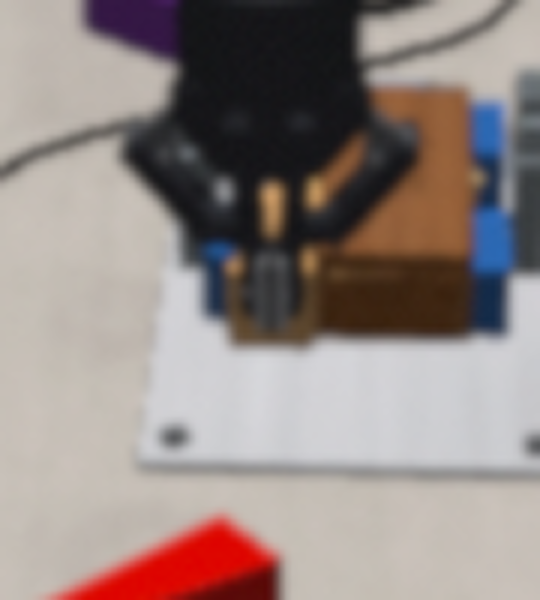

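apply_moves:
  targets:
    - [0, 0.001, 0, 0.015, 0]
    - [0, 0.001, 0, 0.02, 0]
    - [0, 0.001, 0, 0.02, 0]

```text
clock: 6.72
eef_pos: [0.4826, -0.1037, -0.0116]
orientation: [-1.571, -0.006, -0.052]
ft_force: [1.2, -4.5, -0.7]
finger_gap: 0.0001
```

```bash
python3 d.py -90 53 -12 -.054
```

```text
clk 6.72 pos [ 0.4826 -0.1037 -0.0116] fr [-95.4  52.4] rpy [-1.571 -0.006 -0.052] F [ 1.2 -4.5 -0.7] gap 0.0001 j7 -0.06
(array([-0.004,  0.003,  0.036]), np.float64(0.003))
```

apply_moves:
  targets:
    - [0, 0, 0, 0.015, 0]
    - [0, 0, 0, 0.025, 0]
    - [0, 0, 0, 0.025, 0]

```text
clock: 6.97
eef_pos: [0.4825, -0.1039, -0.0115]
orientation: [-1.576, -0.006, -0.054]
ft_force: [-0.1, -9.1, -0.7]
finger_gap: -0.0004
```

```bash
python3 d.py -90 53 -12 -.054
```

```text
clk 6.97 pos [ 0.4825 -0.1039 -0.0115] fr [-95.6  52.4] rpy [-1.576 -0.006 -0.054] F [-0.1 -9.1 -0.7] gap -0.0004 j7 -0.07
(array([-0.004,  0.003,  0.037]), np.float64(0.001))
```

apply_moves:
  targets:
    - [0, 0, 0, 0.02, 0]
    - [0, 0, 0, 0.035, 0]
    - [0, 0, 0, 0.045, 0]

```text
clock: 7.22
eef_pos: [0.4825, -0.1042, -0.0114]
orientation: [-1.584, -0.007, -0.057]
ft_force: [0.4, -15.6, -0.7]
finger_gap: 0.0
```

```bash
python3 d.py -90 53 -12 -.054
```

```text
clk 7.22 pos [ 0.4825 -0.1042 -0.0114] fr [-96.   52.4] rpy [-1.584 -0.007 -0.057] F [  0.4 -15.6  -0.7] gap 0.0 j7 -0.09
(array([-0.004,  0.004,  0.04 ]), np.float64(-0.004))
```

apply_moves:
  targets:
    - [0, 0, 0, 0.025, 0]
    - [0, 0, 0, 0.045, 0]
    - [0, 0, 0, 0.057, 0]
    - [0, 0, 0, 0.057, 0]

```text
clock: 7.55
eef_pos: [0.4824, -0.1047, -0.0113]
orientation: [-1.595, -0.007, -0.062]
ft_force: [0.6, -16.8, -0.8]
finger_gap: 0.0002
```

```bash
python3 d.py -90 53 -12 -.054; python3 - <<'E'
from rig import bot
import cv2
f=bot.grab_frame('top');cv2.imwrite('pics/top11.png',cv2.resize(f['pixels'][200:290,260:390][:,:,::-1],None,fx=6,fy=6,interpolation=cv2.INTER_CUBIC))
f=bot.grab_frame('side');cv2.imwrite('pics/side11.png',cv2.resize(f['pixels'][200:300,255:345][:,:,::-1],None,fx=6,fy=6,interpolation=cv2.INTER_CUBIC))
E
```

```text
clk 7.55 pos [ 0.4824 -0.1047 -0.0113] fr [-96.5  52.5] rpy [-1.595 -0.007 -0.062] F [  0.6 -16.8  -0.8] gap 0.0002 j7 -0.11
(array([-0.004,  0.004,  0.043]), np.float64(-0.01))
```

View pics/top11.png

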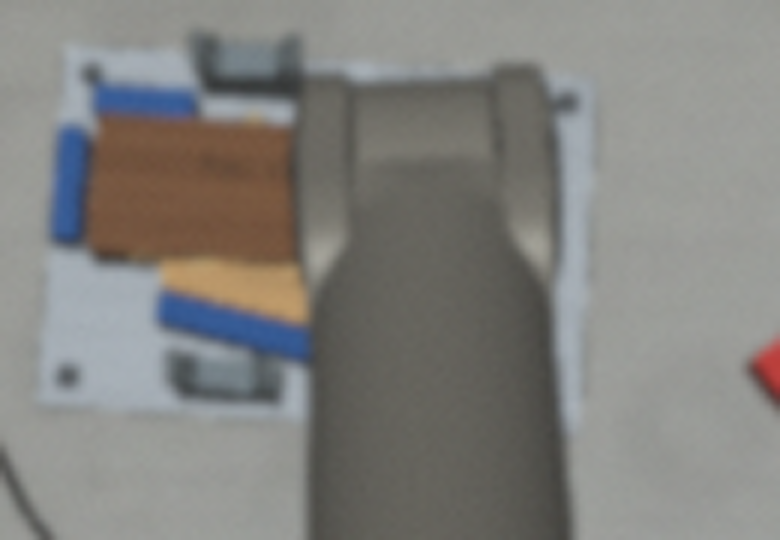

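View pics/side11.png

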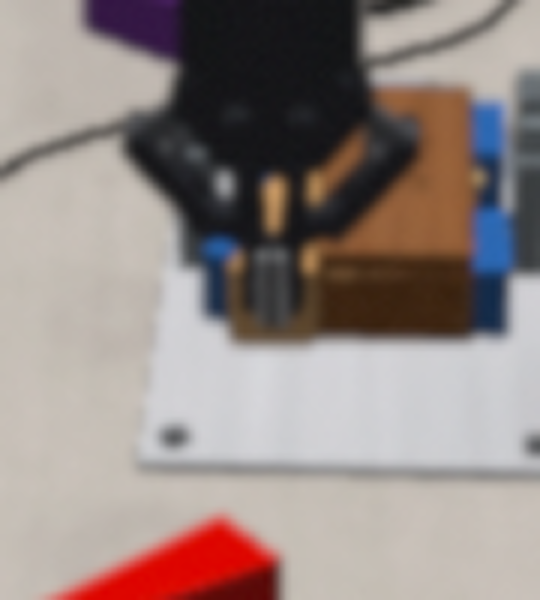

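apply_moves:
  targets:
    - [0, 0, 0, -0.05, 0]
    - [0, 0, 0, -0.1, 0]
    - [0, 0, 0, -0.2, 0]
    - [0, 0, -0.2, -0.25, 0]
    - [0, 0, -0.4, -0.3, 0]
    - [0, 0, -0.6, -0.4, 0]
    - [0, 0, -0.8, -0.6, 0]
    - [0, 0, -0.8, -0.8, 0]
    - [0, 0, -0.8, -0.95, 0]
    - [0, 0, -0.8, -0.95, 0]

```text
clock: 8.48
eef_pos: [0.4722, -0.2493, 0.1126]
orientation: [-1.597, -0.008, -0.069]
ft_force: [0.4, -0.5, 0.4]
finger_gap: 0.0
```

```bash
python3 d.py -130 53 -12 -.054; python3 - <<'E'
from rig import bot
import cv2
f=bot.grab_frame('top');cv2.imwrite('pics/top12.png',cv2.resize(f['pixels'][200:280,260:365][:,:,::-1],None,fx=7,fy=7,interpolation=cv2.INTER_CUBIC))
f=bot.grab_frame('side');cv2.imwrite('pics/side12.png',cv2.resize(f['pixels'][200:285,265:365][:,:,::-1],None,fx=7,fy=7,interpolation=cv2.INTER_CUBIC));cv2.imwrite('pics/side12f.png',f['pixels'][:,:,::-1])
E
```

```text
clk 8.48 pos [ 0.4722 -0.2493  0.1126] fr [-241.4   54.9] rpy [-1.597 -0.008 -0.069] F [ 0.4 -0.5  0.4] gap 0.0 j7 0.25
(array([-0.005,  0.811,  0.765]), np.float64(-0.02))
```

View pics/top12.png

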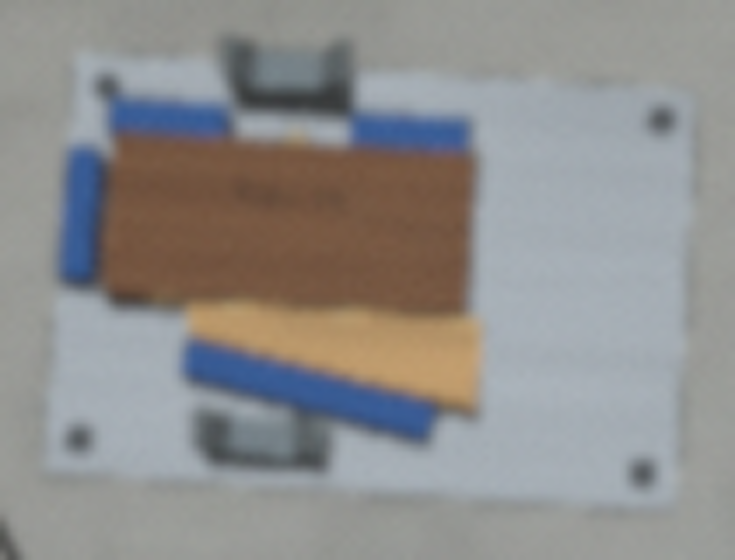

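View pics/side12.png

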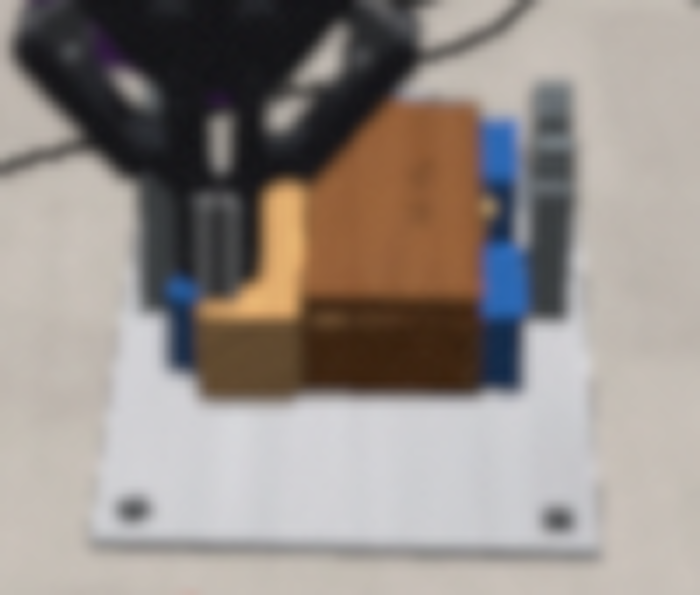

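View pics/side12f.png

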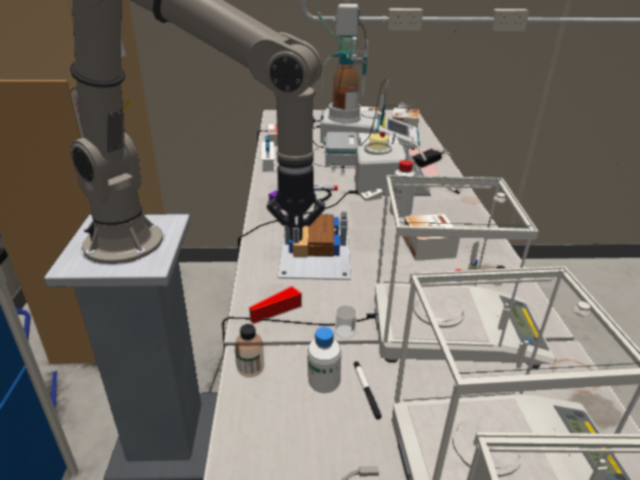

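```bash
python3 - <<'E'
from h import *
m=.001
t=pickle.load(open('top0.pkl','rb'));s=pickle.load(open('side0.pkl','rb'))
A=lambda p:unc(p,7,260,200);S=lambda p:unc(p,7,265,200)
W=np.array([[0,-19,46],[0,19,46],[120,-19,46],[120,-5,46]])*m
wt=(t,W,A([[483,318],[478,412],[188,305],[188,342]]))
ws=(s,np.array([[0,19,46],[0,-19,46],[0,19,6],[0,-19,6]])*m,S([[200,318],[303,318],[200,396],[302,400]]))
for o in([wt,ws],[wt],[ws]):
    w,r=fit(o,Q);print(tofr(w),np.degrees(w[2]-Q[2]),np.abs(r).max())
C=np.array([[-75,-34,52],[-75,34,52],[75,-34,52],[75,34,52]])*m
w,r=fit([(t,C,A([[476,152],[470,318],[115,135],[105,292]]))],Q);print('case',tofr(w),np.degrees(w[2]-Q[2]),r.round(2))
z=least_squares(lambda z:ontable(s,(265+218/7,200+297/7),z[0])[1]+.2493,[.1]).x;print(z)
E
```

```text
[-0.08462156  0.0526424 ] 1.3231868253525243 0.9763717546591693
[-0.08456463  0.05362122] 0.8935552197910166 0.22635269384667822
[-0.08472435  0.05221753] 0.054351083011078064 0.9443722025747547
case [-0.00426992  0.00107241] 0.042056833134897144 [[ 0.57  0.03]
 [ 0.1  -0.16]
 [-0.18 -0.46]
 [-0.49  0.57]]
[0.15017005]
```

apply_moves:
  targets:
    - [0.45, 0, -0.3, 0.1, 0]
    - [0.45, 0, -0.3, 0.4, 0.3]
    - [0.45, 0, -0.3, 0.7, 0.6]
    - [0.45, 0, -0.3, 1, 1]
    - [0.45, 0, -0.3, 1, 1]
    - [0.45, 0, -0.3, 1, 1]
    - [0.45, 0, -0.3, 1, 1]
    - [0.45, 0, -0.3, 1, 1]

```text
clock: 9.25
eef_pos: [0.4815, -0.0877, 0.1529]
orientation: [-1.581, -0.016, -0.847]
ft_force: [0.7, -0.4, 0.1]
finger_gap: 0.0383
```

```bash
cat > dw.py <<'E'
import sys
from h import *
from rig import bot
st=bot.sense();a=[float(v) for v in sys.argv[1:5]]
print('clk',round(st['clock'],2),'pos',np.round(st['eef_pos'],4),'fr',np.round(tofr(st['eef_pos'])*1000,1),'rpy',np.round(st['orientation'],3),'F',np.round(st['ft_force'],1),'gap',round(st['finger_gap'],4),'j',np.round(st['joint_positions'],2))
print(delta(st,(a[0]/1000,a[1]/1000),a[2]/1000,a[3]))
E
python3 dw.py 503 314 150 -1.553
```

```text
clk 9.25 pos [ 0.4815 -0.0877  0.1529] fr [-79.6  54.3] rpy [-1.581 -0.016 -0.847] F [ 0.7 -0.4  0.1] gap 0.0383 j [ 0.4   0.23 -0.32  1.73  0.1   1.19 -0.8 ]
(array([-1.912, -0.03 ,  1.881]), np.float64(0.899))
```

apply_moves:
  targets:
    - [0.45, -0.2, 0, 0.2, 0.2]
    - [0.45, -0.4, 0, 0.4, 0.4]
    - [0.45, -0.6, 0, 0.6, 0.6]
    - [0.45, -0.8, 0, 0.8, 0.8]
    - [0.45, -0.96, 0, 0.94, 0.9]
    - [0.45, -0.96, 0, 0.94, 0.9]
    - [0.45, -0.96, 0, 0.94, 0.9]
    - [0.45, -0.96, 0, 0.94, 0.9]

```text
clock: 9.92
eef_pos: [0.4894, 0.1193, 0.1487]
orientation: [-1.57, -0.016, -1.544]
ft_force: [0.3, -0.7, 0.4]
finger_gap: 0.0384
```

```bash
python3 dw.py 503 314 110 -1.553
```

```text
clk 9.92 pos [0.4894 0.1193 0.1487] fr [127.6  57.5] rpy [-1.57  -0.016 -1.544] F [ 0.3 -0.7  0.4] gap 0.0384 j [ 0.    0.27 -0.36  1.69  0.12  1.2  -1.93]
(array([-1.299,  0.237,  0.125]), np.float64(0.011))
```

apply_moves:
  targets:
    - [0.45, -0.25, 0, 0.03, 0]
    - [0.45, -0.5, 0, 0.06, 0]
    - [0.45, -0.75, 0, 0.09, 0]
    - [0.45, -1, 0, 0.12, 0]
    - [0.45, -1, 0, 0.12, 0]
    - [0.45, -1, 0, 0.12, 0]

```text
clock: 10.42
eef_pos: [0.5011, 0.2732, 0.1455]
orientation: [-1.573, -0.015, -1.536]
ft_force: [0.1, -0.8, -0.0]
finger_gap: 0.0385
```

```bash
python3 dw.py 503 314 110 -1.553;python3 - <<'E'
from rig import bot
import cv2
f=bot.grab_frame('top');cv2.imwrite('pics/top13.png',f['pixels'][:,:,::-1])
f=bot.grab_frame('side');cv2.imwrite('pics/side13.png',cv2.resize(f['pixels'][100:240,220:400][:,:,::-1],None,fx=4,fy=4,interpolation=cv2.INTER_CUBIC))
E
```

```text
clk 10.42 pos [0.5011 0.2732 0.1455] fr [281.9  54.1] rpy [-1.573 -0.015 -1.536] F [ 0.1 -0.8 -0. ] gap 0.0385 j [-0.24  0.42 -0.41  1.51  0.18  1.26 -2.22]
(array([-0.275,  0.233,  0.022]), np.float64(0.021))
```

View pics/top13.png

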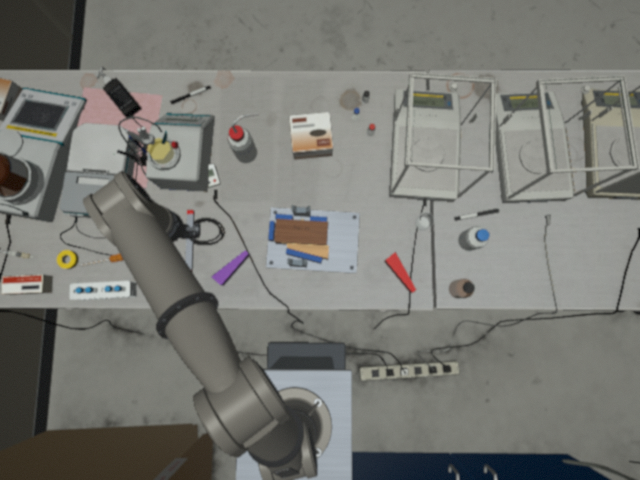

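View pics/side13.png

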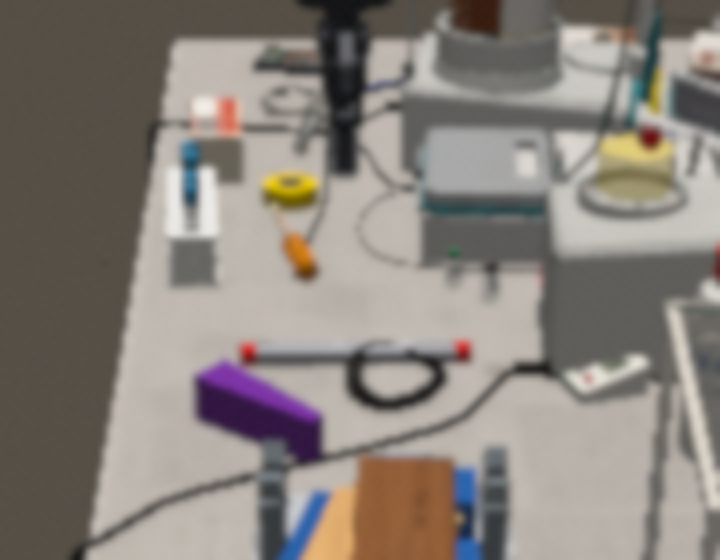

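```bash
python3 - <<'E'
from h import *
t=pickle.load(open('top0.pkl','rb'));s=pickle.load(open('side0.pkl','rb'))
im=cv2.imread('pics/top13.png');cv2.imwrite('pics/x.png',cv2.resize(im[180:290,130:260],None,fx=6,fy=6,interpolation=cv2.INTER_CUBIC))
e=[.5011,.2732,.1455]
print(proj(t,[e]),(proj(t,[e])-[130,180])*6,(proj(s,[e])-[220,100])*4)
E
```

```text
[[189.94764481 239.18162355]] [[359.68586886 355.08974129]] [[339.20354018 212.04764019]]
```

View pics/x.png

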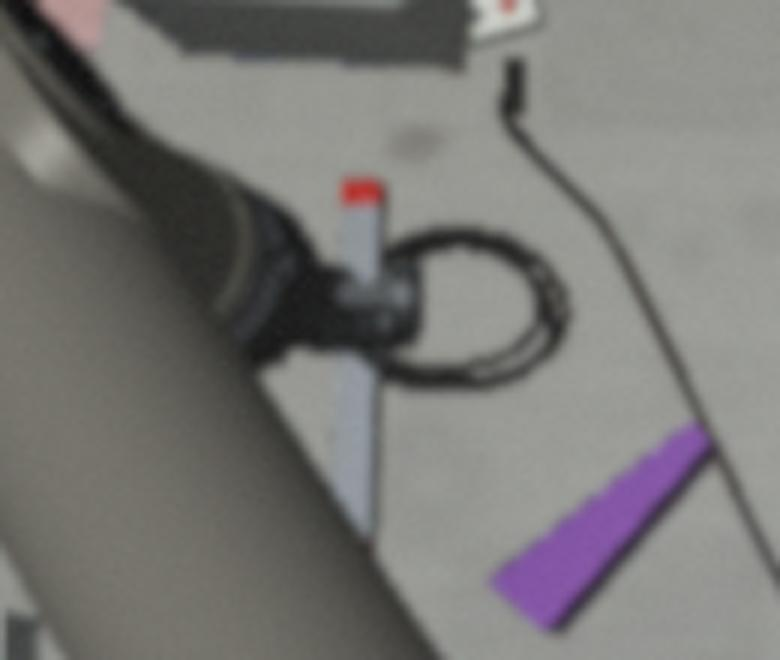

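apply_moves:
  targets:
    - [0.45, -0.15, 0, 0.02, 0.02]
    - [0.45, -0.275, 0, 0.02, 0.02]
    - [0.45, -0.275, 0.1, 0.02, 0.02]
    - [0.45, -0.275, 0.3, 0.02, 0.02]
    - [0.45, -0.275, 0.5, 0.02, 0.02]
    - [0.45, -0.275, 0.5, 0.02, 0.02]

```text
clock: 11.02
eef_pos: [0.5012, 0.3021, 0.0637]
orientation: [-1.582, -0.027, -1.562]
ft_force: [-0.9, -1.5, -1.7]
finger_gap: 0.0386
```

```bash
python3 dw.py 503 314 0 -1.553;python3 - <<'E'
from rig import bot
import cv2
f=bot.grab_frame('top');cv2.imwrite('pics/top14.png',cv2.resize(f['pixels'][180:290,130:260][:,:,::-1],None,fx=6,fy=6,interpolation=cv2.INTER_CUBIC))
f=bot.grab_frame('side');cv2.imwrite('pics/side14.png',cv2.resize(f['pixels'][110:220,250:380][:,:,::-1],None,fx=6,fy=6,interpolation=cv2.INTER_CUBIC))
E
```

```text
clk 11.02 pos [0.5012 0.3021 0.0637] fr [310.7  55.5] rpy [-1.582 -0.027 -1.562] F [-0.9 -1.5 -1.7] gap 0.0386 j [-0.31  0.53 -0.39  1.55  0.23  1.13 -2.32]
(array([-0.091,  0.423,  0.017]), np.float64(-0.012))
```

View pics/top14.png

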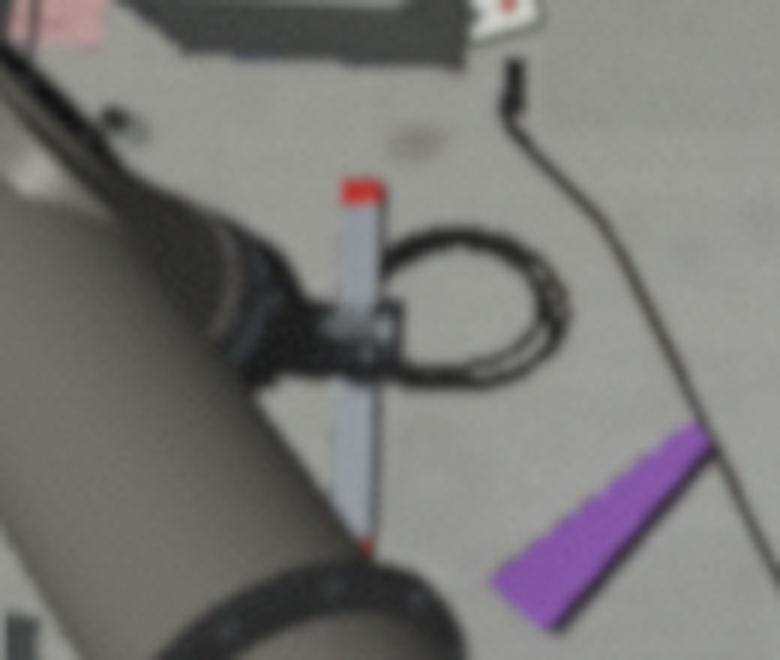

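View pics/side14.png

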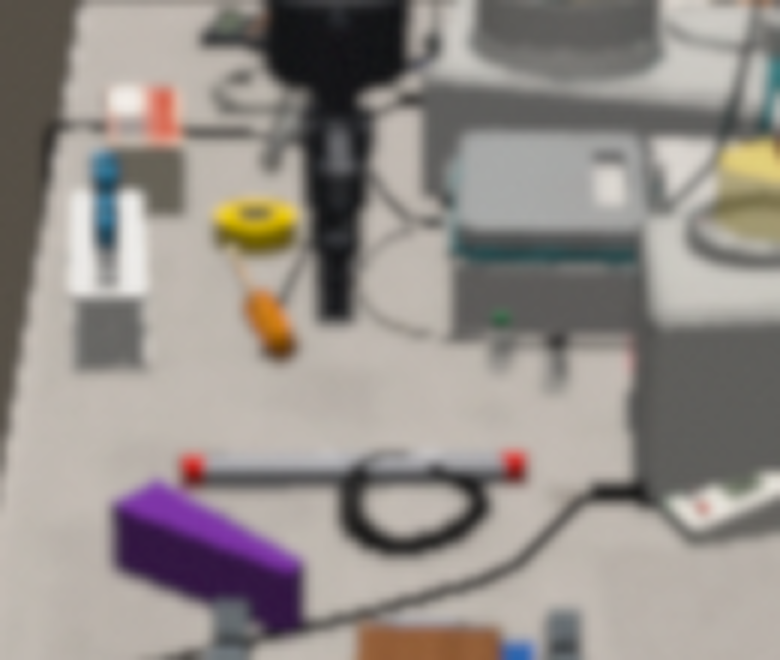

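```bash
python3 dw.py 503 314 0 -1.553; python3 - <<'E'
from h import *
s=pickle.load(open('side0.pkl','rb'))
r=least_squares(lambda z:ontable(s,(305.8,163.3),z[0])[1]-.268,[.1]).x;print(r,ontable(s,(305.8,163.3),r[0]))
E
```

```text
clk 11.12 pos [0.5048 0.3057 0.0694] fr [314.6  52.2] rpy [-1.573 -0.02  -1.562] F [0.4 0.5 0.7] gap 0.0384 j [-0.31  0.53 -0.39  1.55  0.23  1.13 -2.32]
(array([-0.065,  0.461, -0.01 ]), np.float64(-0.012))
[0.11361487] [0.50417336 0.268      0.11361487]
```

apply_moves:
  targets:
    - [0.45, -0.06, 0.1, -0.01, 0]
    - [0.45, -0.06, 0.2, -0.01, 0]
    - [0.45, -0.06, 0.3, -0.01, 0]
    - [0.45, -0.06, 0.4, -0.01, 0]
    - [0.45, -0.06, 0.45, -0.01, 0]
    - [0.45, -0.06, 0.45, -0.01, 0]
    - [0.45, -0.06, 0.45, -0.01, 0]

```text
clock: 11.7
eef_pos: [0.5037, 0.3138, 0.0025]
orientation: [-1.572, -0.02, -1.562]
ft_force: [-0.3, 0.6, 0.9]
finger_gap: 0.0382
```

```bash
python3 dw.py 503 314 -15 -1.553;python3 - <<'E'
from rig import bot
import cv2
f=bot.grab_frame('top');cv2.imwrite('pics/top15.png',cv2.resize(f['pixels'][200:290,150:240][:,:,::-1],None,fx=6,fy=6,interpolation=cv2.INTER_CUBIC))
f=bot.grab_frame('side');cv2.imwrite('pics/side15.png',cv2.resize(f['pixels'][130:220,260:360][:,:,::-1],None,fx=6,fy=6,interpolation=cv2.INTER_CUBIC))
E
```

```text
clk 11.7 pos [0.5037 0.3138 0.0025] fr [322.6  53.8] rpy [-1.572 -0.02  -1.562] F [-0.3  0.6  0.9] gap 0.0382 j [-0.34  0.6  -0.37  1.6   0.27  1.   -2.36]
(array([-0.003,  0.117, -0.004]), np.float64(-0.012))
```

View pics/top15.png

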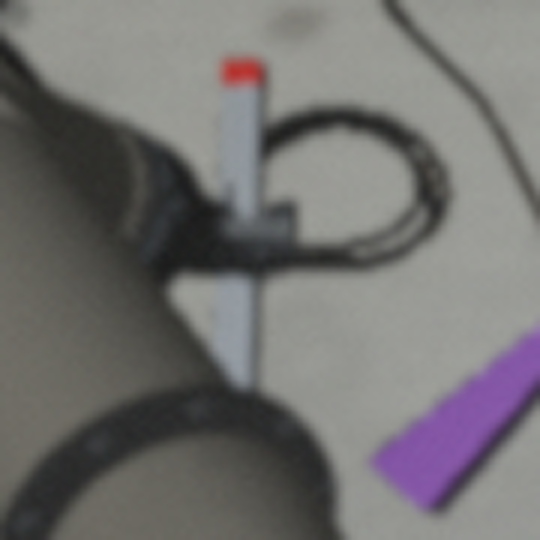

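View pics/side15.png

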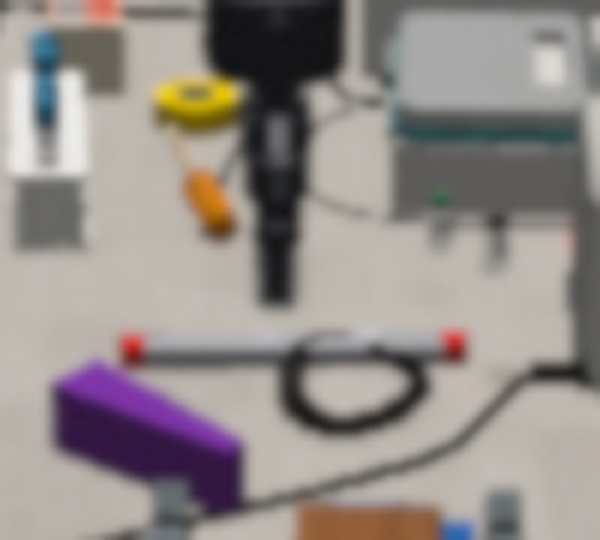

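apply_moves:
  targets:
    - [0.45, 0, 0.04, 0, 0]
    - [0.45, 0, 0.08, 0, 0]
    - [0.45, 0, 0.12, 0, 0]
    - [0.45, 0, 0.15, 0, 0]
    - [0.45, 0, 0.17, 0, 0]
    - [0.45, 0, 0.17, 0, 0]

```text
clock: 12.3
eef_pos: [0.5033, 0.3131, -0.0235]
orientation: [-1.573, -0.02, -1.562]
ft_force: [0.3, -0.3, 0.3]
finger_gap: 0.0389
```

```bash
python3 dw.py 503 314 -15 -1.553;python3 - <<'E'
from rig import bot
import cv2
f=bot.grab_frame('top');cv2.imwrite('pics/top16.png',cv2.resize(f['pixels'][200:290,150:240][:,:,::-1],None,fx=6,fy=6,interpolation=cv2.INTER_CUBIC))
f=bot.grab_frame('side');cv2.imwrite('pics/side16.png',cv2.resize(f['pixels'][130:220,260:360][:,:,::-1],None,fx=6,fy=6,interpolation=cv2.INTER_CUBIC))
E
```

```text
clk 12.3 pos [ 0.5033  0.3131 -0.0235] fr [321.9  54. ] rpy [-1.573 -0.02  -1.562] F [ 0.3 -0.3  0.3] gap 0.0389 j [-0.35  0.64 -0.36  1.62  0.28  0.95 -2.37]
(array([-0.005, -0.057, -0.002]), np.float64(-0.012))
```

View pics/top16.png

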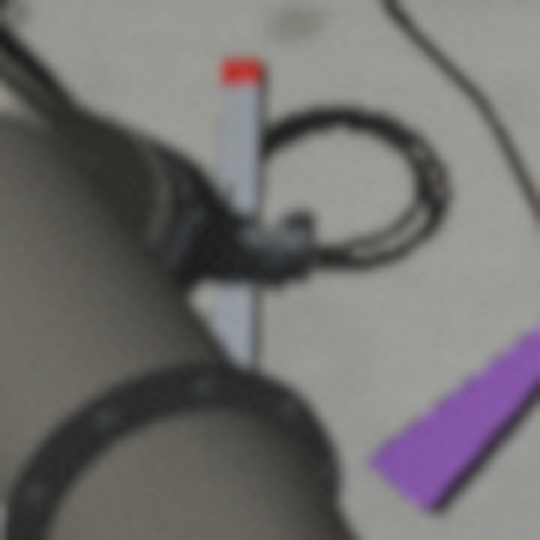

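View pics/side16.png

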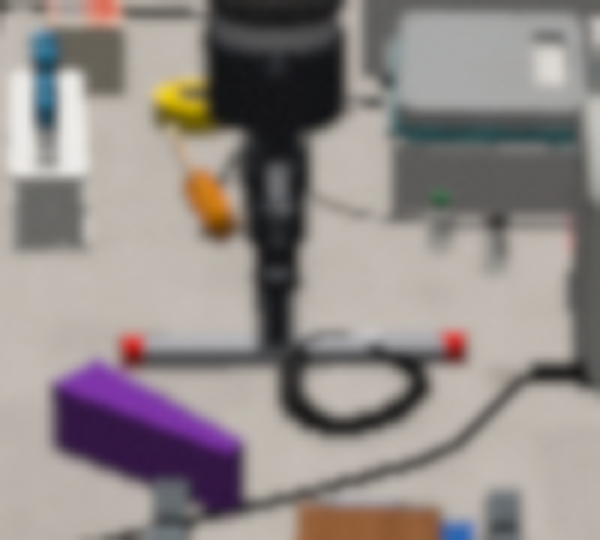

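apply_moves:
  targets:
    - [0.45, 0, 0.02, 0, 0]
    - [0.45, 0, 0.04, 0, 0]
    - [0.45, 0, 0.05, 0, 0]
    - [0.45, 0, 0.05, 0, 0]

```text
clock: 12.73
eef_pos: [0.5036, 0.3133, -0.0306]
orientation: [-1.572, -0.019, -1.562]
ft_force: [0.0, 0.4, -0.5]
finger_gap: 0.0384
```

```bash
python3 dw.py 503 314 -15 -1.553; python3 - <<'E'
from h import *
s=pickle.load(open('side0.pkl','rb'))
print(proj(s,[[.503,.285,0],[.503,.285,.01],[.503,.285,.02]])*1)
E
```

```text
clk 12.73 pos [ 0.5036  0.3133 -0.0306] fr [322.1  53.8] rpy [-1.572 -0.019 -1.562] F [ 0.   0.4 -0.5] gap 0.0384 j [-0.35  0.65 -0.36  1.63  0.29  0.93 -2.38]
(array([-0.003, -0.104, -0.004]), np.float64(-0.012))
[[305.21832617 193.66840263]
 [305.22647225 190.90156555]
 [305.23467133 188.11672571]]
```

apply_moves:
  targets:
    - [0.45, 0, 0.02, 0, 0]
    - [0.45, 0, 0.035, 0, 0]
    - [0.45, 0, 0.045, 0, 0]
    - [0.45, 0, 0.045, 0, 0]

```text
clock: 13.07
eef_pos: [0.5033, 0.3129, -0.0378]
orientation: [-1.573, -0.02, -1.562]
ft_force: [0.1, 0.2, 0.4]
finger_gap: 0.0386
```

```bash
python3 dw.py 503 314 -15 -1.553;python3 - <<'E'
from rig import bot
import cv2
f=bot.grab_frame('top');cv2.imwrite('pics/top17.png',cv2.resize(f['pixels'][200:290,150:240][:,:,::-1],None,fx=6,fy=6,interpolation=cv2.INTER_CUBIC))
f=bot.grab_frame('side');cv2.imwrite('pics/side17.png',cv2.resize(f['pixels'][130:220,260:360][:,:,::-1],None,fx=6,fy=6,interpolation=cv2.INTER_CUBIC))
E
```

```text
clk 13.07 pos [ 0.5033  0.3129 -0.0378] fr [321.6  54.1] rpy [-1.573 -0.02  -1.562] F [0.1 0.2 0.4] gap 0.0386 j [-0.35  0.65 -0.36  1.63  0.29  0.92 -2.38]
(array([-0.004, -0.152, -0.002]), np.float64(-0.012))
```

View pics/top17.png

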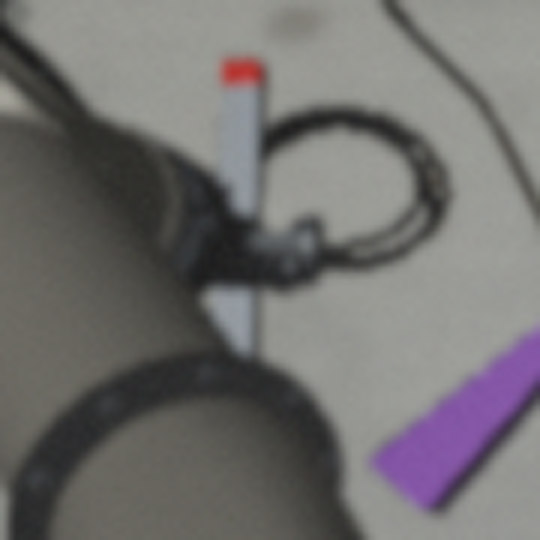

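View pics/side17.png

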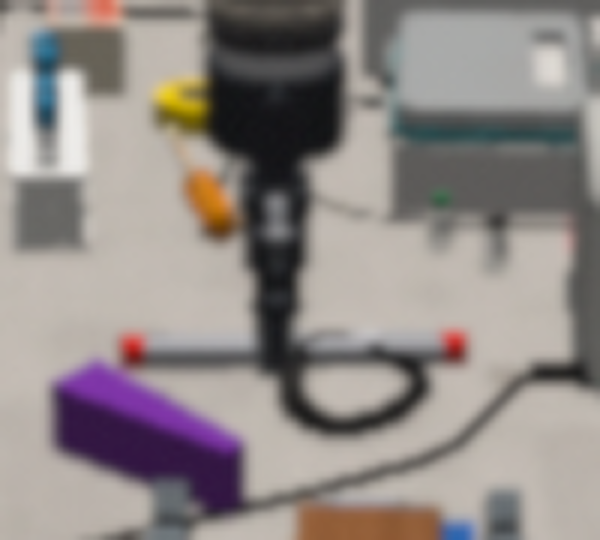

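apply_moves:
  newtons: 70
  targets:
    - [0, 0, 0, 0, 0]
    - [0, 0, 0, 0, 0]
    - [0, 0, 0, 0, 0]
    - [0, 0, 0, 0, 0]
    - [0, 0, 0, 0, 0]
    - [0, 0, 0, 0, 0]

```text
clock: 13.67
eef_pos: [0.5039, 0.3135, -0.0369]
orientation: [-1.571, -0.019, -1.562]
ft_force: [-1.3, -0.4, 2.6]
finger_gap: 0.0179
```

```bash
python3 dw.py 503 314 -15 -1.553
```

```text
clk 13.67 pos [ 0.5039  0.3135 -0.0369] fr [322.3  53.5] rpy [-1.571 -0.019 -1.562] F [-1.3 -0.4  2.6] gap 0.0179 j [-0.35  0.65 -0.36  1.63  0.29  0.92 -2.38]
(array([-0.   , -0.146, -0.006]), np.float64(-0.012))
```

apply_moves:
  targets:
    - [0, 0, -0.05, 0, 0]
    - [0, 0, -0.15, 0, 0]
    - [0, 0, -0.3, 0, 0]
    - [0, 0, -0.5, 0, 0]
    - [0, 0, -0.7, 0, 0]
    - [0, 0, -0.7, 0, 0]
    - [0, 0, -0.7, 0, 0]

```text
clock: 14.25
eef_pos: [0.5051, 0.3164, 0.07]
orientation: [-1.568, -0.017, -1.562]
ft_force: [0.0, 0.1, -2.3]
finger_gap: 0.018
```

```bash
python3 dw.py 503 314 110 -1.624;python3 - <<'E'
from rig import bot
import cv2
f=bot.grab_frame('top');cv2.imwrite('pics/top18.png',cv2.resize(f['pixels'][180:290,140:260][:,:,::-1],None,fx=6,fy=6,interpolation=cv2.INTER_CUBIC))
f=bot.grab_frame('side');cv2.imwrite('pics/side18.png',cv2.resize(f['pixels'][110:220,250:380][:,:,::-1],None,fx=6,fy=6,interpolation=cv2.INTER_CUBIC))
E
```

```text
clk 14.25 pos [0.5051 0.3164 0.07  ] fr [325.2  52.5] rpy [-1.568 -0.017 -1.562] F [ 0.   0.1 -2.3] gap 0.018 j [-0.33  0.53 -0.39  1.53  0.23  1.13 -2.34]
(array([ 0.02 , -0.266, -0.013]), np.float64(0.079))
```

View pics/top18.png

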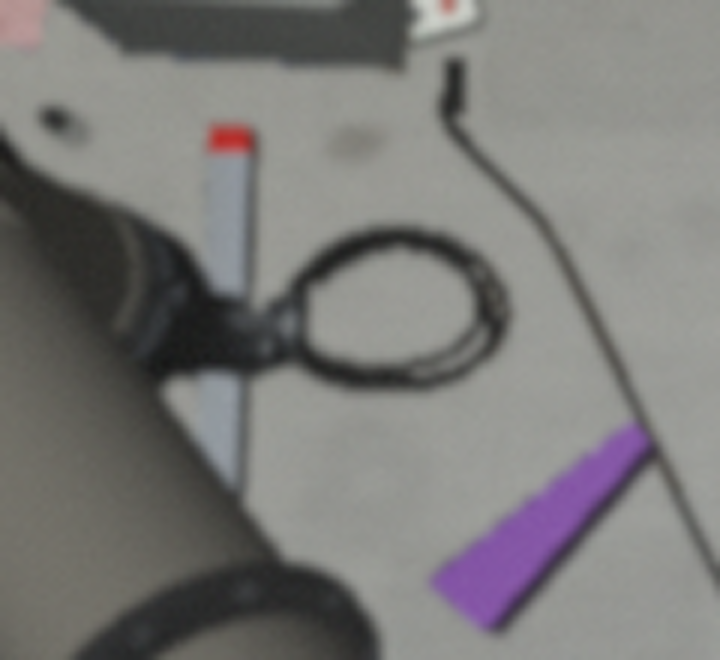

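View pics/side18.png

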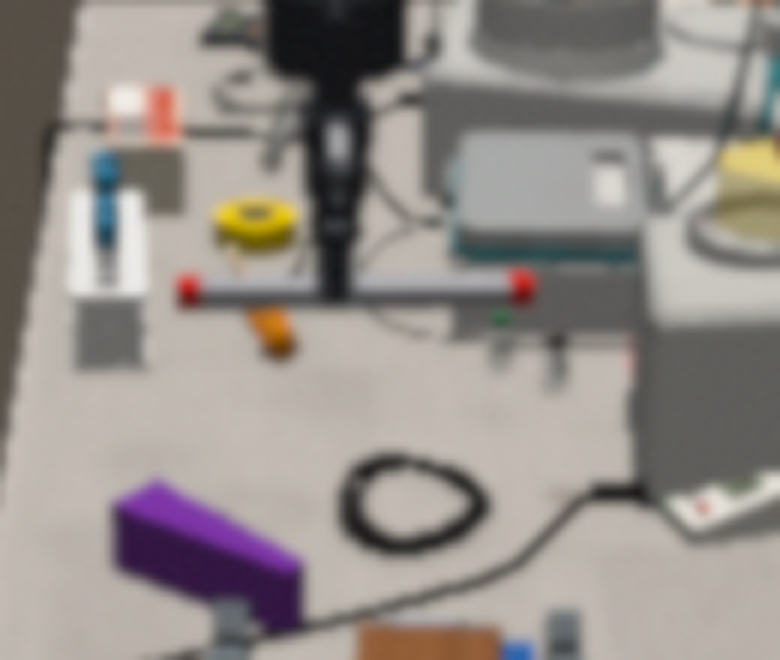

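apply_moves:
  targets:
    - [0, 0.05, -0.15, 0, 0]
    - [0, 0.2, -0.2, 0, 0.02]
    - [0, 0.4, -0.2, 0, 0.04]
    - [0, 0.6, -0.2, 0, 0.06]
    - [0, 0.8, -0.2, 0, 0.08]
    - [0, 1, -0.2, 0, 0.08]
    - [0, 1, -0.2, 0, 0.08]

```text
clock: 14.93
eef_pos: [0.5034, 0.1539, 0.0972]
orientation: [-1.577, -0.031, -1.636]
ft_force: [0.2, -1.8, -2.0]
finger_gap: 0.0177
```

```bash
python3 d.py 0 26.9 100 -1.624
```

```text
clk 14.93 pos [0.5034 0.1539 0.0972] fr [162.8  45.4] rpy [-1.577 -0.031 -1.636] F [ 0.2 -1.8 -2. ] gap 0.0177 j7 -2.12
(array([1.084, 0.014, 0.136]), np.float64(-0.015))
```

apply_moves:
  targets:
    - [0, 0.25, 0, 0.03, 0]
    - [0, 0.5, 0, 0.06, 0]
    - [0, 0.7, 0, 0.1, 0]
    - [0, 0.85, 0, 0.13, 0]
    - [0, 0.95, 0, 0.136, 0]
    - [0, 1, 0, 0.136, 0]
    - [0, 1, 0, 0.136, 0]
    - [0, 1, 0, 0.136, 0]

```text
clock: 15.6
eef_pos: [0.513, 0.004, 0.1006]
orientation: [-1.58, -0.03, -1.636]
ft_force: [-0.0, 0.6, -1.7]
finger_gap: 0.0184
```

```bash
python3 d.py 0 26.9 100 -1.624
```

```text
clk 15.6 pos [0.513  0.004  0.1006] fr [13.7 27.8] rpy [-1.58  -0.03  -1.636] F [-0.   0.6 -1.7] gap 0.0184 j7 -1.81
(array([0.091, 0.007, 0.007]), np.float64(-0.015))
```

apply_moves:
  targets:
    - [0, 0.05, 0.05, 0.006, -0.015]
    - [0, 0.091, 0.1, 0.006, -0.015]
    - [0, 0.091, 0.13, 0.006, -0.015]
    - [0, 0.091, 0.13, 0.006, -0.015]
    - [0, 0.091, 0.13, 0.006, -0.015]

```text
clock: 16.02
eef_pos: [0.5122, -0.0098, 0.0808]
orientation: [-1.582, -0.03, -1.623]
ft_force: [0.7, -0.2, -0.8]
finger_gap: 0.018
```

```bash
python3 d.py 0 26.9 60 -1.624;python3 - <<'E'
from rig import bot
import cv2
f=bot.grab_frame('top');cv2.imwrite('pics/top19.png',cv2.resize(f['pixels'][190:280,260:365][:,:,::-1],None,fx=7,fy=6.5,interpolation=cv2.INTER_CUBIC))
f=bot.grab_frame('side');cv2.imwrite('pics/side19.png',cv2.resize(f['pixels'][190:275,265:365][:,:,::-1],None,fx=7,fy=7,interpolation=cv2.INTER_CUBIC))
E
```

```text
clk 16.02 pos [ 0.5122 -0.0098  0.0808] fr [-0.1 27.9] rpy [-1.582 -0.03  -1.623] F [ 0.7 -0.2 -0.8] gap 0.018 j7 -1.78
(array([-0.005,  0.139,  0.008]), np.float64(0.001))
```

View pics/top19.png

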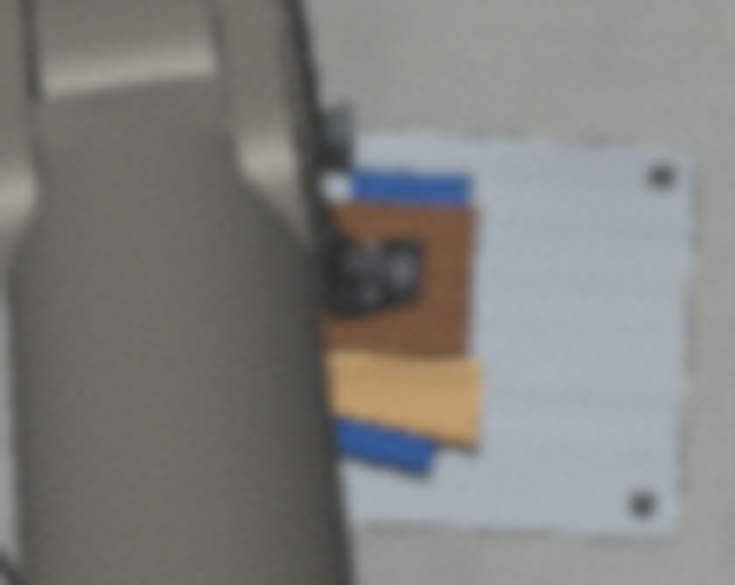

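View pics/side19.png

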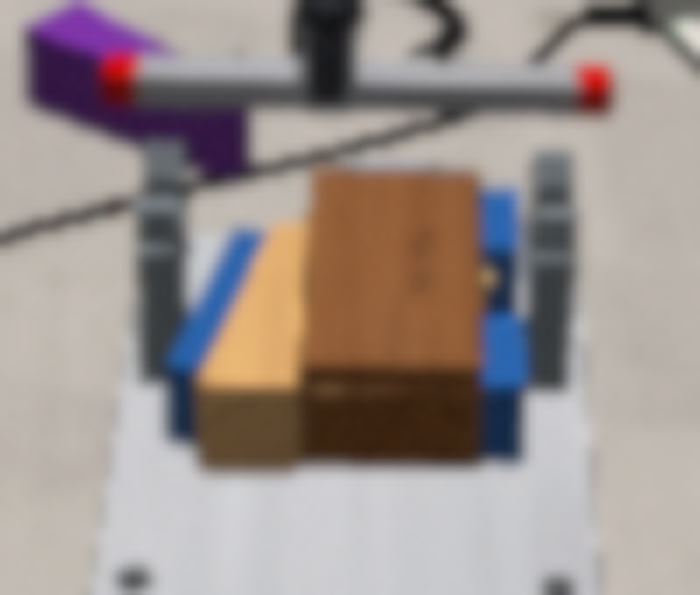

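```bash
python3 - <<'E'
from h import *
s=pickle.load(open('side0.pkl','rb'))
for zb in (.115,.118,.121):
  L=np.array([[-.010,.0156+.095,zb+.014],[-.010,.0156-.095,zb+.014],[-.010,.0156+.095,zb],[-.010,.0156-.095,zb]])
  p=(proj(s,body(Q,L))-[265,190])*7+3; print(zb,p.round(0).tolist())
E
```

```text
0.115 [[102.0, 82.0], [615.0, 92.0], [103.0, 116.0], [613.0, 125.0]]
0.118 [[102.0, 75.0], [615.0, 85.0], [103.0, 109.0], [613.0, 118.0]]
0.121 [[101.0, 68.0], [615.0, 78.0], [102.0, 101.0], [613.0, 111.0]]
```

apply_moves:
  targets:
    - [0, -0.005, 0.05, 0.004, 0]
    - [0, -0.005, 0.1, 0.004, 0]
    - [0, -0.006, 0.15, 0.004, 0]
    - [0, -0.006, 0.17, 0.004, 0]
    - [0, -0.006, 0.17, 0.004, 0]
    - [0, -0.006, 0.17, 0.004, 0]

```text
clock: 16.62
eef_pos: [0.5131, -0.0095, 0.0557]
orientation: [-1.581, -0.03, -1.623]
ft_force: [0.7, 0.0, -1.4]
finger_gap: 0.0178
```

```bash
python3 d.py 0 26.9 29 -1.624;python3 - <<'E'
from rig import bot
import cv2
f=bot.grab_frame('side');cv2.imwrite('pics/side20.png',cv2.resize(f['pixels'][190:275,265:365][:,:,::-1],None,fx=7,fy=7,interpolation=cv2.INTER_CUBIC))
f=bot.grab_frame('top');cv2.imwrite('pics/top20.png',cv2.resize(f['pixels'][190:280,260:365][:,:,::-1],None,fx=7,fy=6.5,interpolation=cv2.INTER_CUBIC))
E
```

```text
clk 16.62 pos [ 0.5131 -0.0095  0.0557] fr [ 0.2 27. ] rpy [-1.581 -0.03  -1.623] F [ 0.7  0.  -1.4] gap 0.0178 j7 -1.79
(array([-0.004,  0.178,  0.002]), np.float64(0.001))
```

View pics/side20.png

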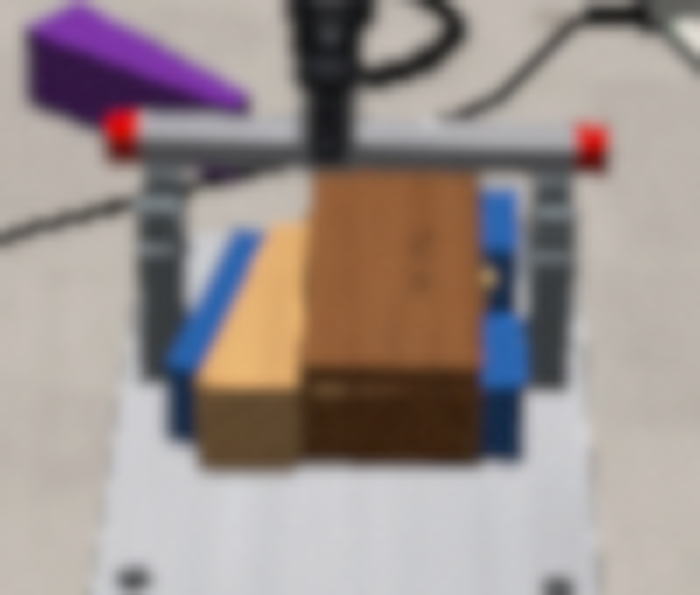

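View pics/top20.png

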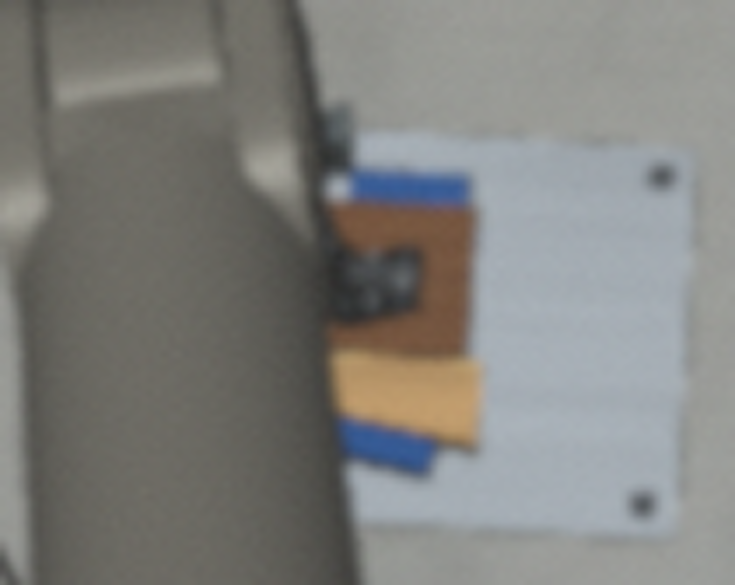

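```bash
python3 - <<'E'
from h import *
s=pickle.load(open('side0.pkl','rb'))
pj=lambda L:((proj(s,body(Q,np.array(L)))-[265,190])*7+3).round(0).tolist()
print('neartop',pj([[-.026,.0906,.087],[-.026,-.0594,.087]]),'fartop',pj([[.026,.0906,.087],[.026,-.0594,.087]]),'seat',pj([[-.014,.0906,.066],[.014,.0906,.066]]))
for zb in (.0926,): 
  print(pj([[-.010,.1106,zb+.014],[-.010,-.0794,zb+.014],[-.010,.1106,zb],[-.010,-.0794,zb]]), pj([[-.005,.1106,zb],[-.005,-.0794,zb]]))
E
```

```text
neartop [[155.0, 203.0], [557.0, 211.0]] fartop [[164.0, 137.0], [553.0, 144.0]] seat [[158.0, 236.0], [163.0, 200.0]]
[[103.0, 136.0], [611.0, 145.0], [104.0, 168.0], [609.0, 178.0]] [[105.0, 162.0], [609.0, 172.0]]
```

```bash
python3 - <<'E'
from h import *
t=pickle.load(open('top0.pkl','rb'))
for c in (308,311): print(tofr(ontable(t,(c,233),.107)))
a=cv2.imread('pics/side19.png');b=cv2.imread('pics/side20.png')
c=np.hstack([b[80:240,80:300],b[80:240,480:650]]);cv2.imwrite('pics/x.png',cv2.resize(c,None,fx=2,fy=2))
E
```

```text
[-0.02636287  0.01328052]
[-0.03452431  0.0128098 ]
```

View pics/x.png

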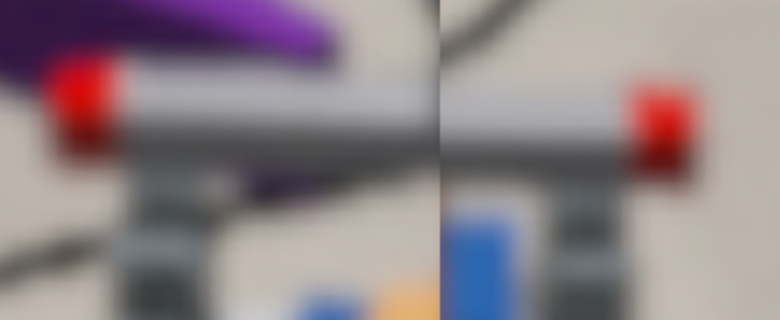

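apply_moves:
  targets:
    - [0, 0.006, 0.03, 0, 0]
    - [0, 0.006, 0.06, 0, 0]
    - [0, 0.006, 0.09, 0, 0]
    - [0, 0.005, 0.12, 0, 0]
    - [0, 0.005, 0.12, 0, 0]

```text
clock: 17.13
eef_pos: [0.5123, -0.0109, 0.0371]
orientation: [-1.582, -0.03, -1.623]
ft_force: [-0.7, 0.3, -2.2]
finger_gap: 0.018
```

```bash
python3 d.py -1 26.9 29 -1.624;python3 - <<'E'
from rig import bot
import cv2
f=bot.grab_frame('side');cv2.imwrite('pics/side21.png',cv2.resize(f['pixels'][190:275,265:365][:,:,::-1],None,fx=7,fy=7,interpolation=cv2.INTER_CUBIC))
E
```

```text
clk 17.13 pos [ 0.5123 -0.0109  0.0371] fr [-1.2 27.7] rpy [-1.582 -0.03  -1.623] F [-0.7  0.3 -2.2] gap 0.018 j7 -1.8
(array([-0.003,  0.054,  0.006]), np.float64(0.001))
```

View pics/side21.png

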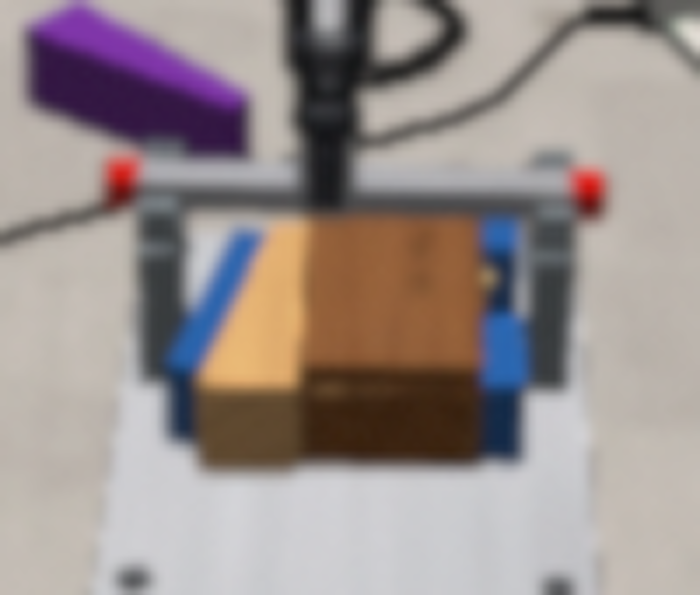

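apply_moves:
  targets:
    - [0, 0, 0.015, 0.004, 0]
    - [0, 0, 0.03, 0.004, 0]
    - [0, 0, 0.045, 0.004, 0]
    - [0, 0, 0.045, 0.004, 0]

```text
clock: 17.52
eef_pos: [0.5128, -0.0111, 0.0303]
orientation: [-1.582, -0.03, -1.623]
ft_force: [-0.7, -0.4, -1.3]
finger_gap: 0.0179
```

```bash
python3 d.py -1 26.9 29 -1.624
```

```text
clk 17.52 pos [ 0.5128 -0.0111  0.0303] fr [-1.3 27.2] rpy [-1.582 -0.03  -1.623] F [-0.7 -0.4 -1.3] gap 0.0179 j7 -1.8
(array([-0.003,  0.008,  0.002]), np.float64(0.001))
```

apply_moves:
  targets:
    - [0, 0, 0.01, 0, 0]
    - [0, 0, 0.02, 0, 0]
    - [0, 0, 0.02, 0, 0]

```text
clock: 17.77
eef_pos: [0.513, -0.0111, 0.0291]
orientation: [-1.581, -0.03, -1.623]
ft_force: [-4.2, -0.6, 8.5]
finger_gap: 0.0178
```

```bash
python3 d.py -1 26.9 29 -1.624;python3 - <<'E'
from rig import bot
import cv2
f=bot.grab_frame('side');cv2.imwrite('pics/side22.png',cv2.resize(f['pixels'][190:275,265:365][:,:,::-1],None,fx=7,fy=7,interpolation=cv2.INTER_CUBIC))
E
```

```text
clk 17.77 pos [ 0.513  -0.0111  0.0291] fr [-1.3 26.9] rpy [-1.581 -0.03  -1.623] F [-4.2 -0.6  8.5] gap 0.0178 j7 -1.8
(array([-0.002,  0.   ,  0.   ]), np.float64(0.001))
```

View pics/side22.png

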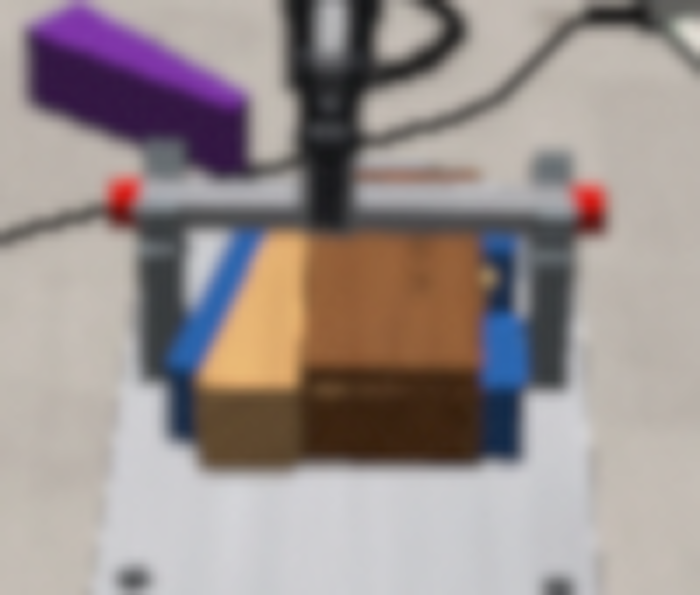

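apply_moves:
  targets:
    - [0, 0, -0.002, 0, 0]
    - [0.3, 0, -0.002, 0, 0]
    - [0.4, 0, -0.002, 0, 0]
    - [0.45, 0, -0.002, 0, 0]
    - [0.45, 0, -0.002, 0, 0]

```text
clock: 18.23
eef_pos: [0.5132, -0.0111, 0.0293]
orientation: [-1.581, -0.03, -1.623]
ft_force: [0.4, 0.4, -0.4]
finger_gap: 0.0384
```

```bash
python3 d.py -1 26.9 29 -1.624
```

```text
clk 18.23 pos [ 0.5132 -0.0111  0.0293] fr [-1.3 26.8] rpy [-1.581 -0.03  -1.623] F [ 0.4  0.4 -0.4] gap 0.0384 j7 -1.8
(array([-0.002,  0.002, -0.001]), np.float64(0.001))
```

apply_moves:
  targets:
    - [0.45, 0, -0.05, 0, 0]
    - [0.45, 0, -0.15, 0, 0]
    - [0.45, 0, -0.3, 0, 0]
    - [0.45, 0, -0.5, 0, 0]
    - [0.45, 0, -0.7, 0, 0]
    - [0.45, 0, -0.8, 0, 0]
    - [0.45, -0.2, -0.9, 0, 0]
    - [0.45, -0.5, -0.9, 0, 0]
    - [0.45, -0.8, -0.9, 0, 0]
    - [0.45, -1, -0.9, 0, 0]
    - [0.45, -1, -0.9, 0, 0]
    - [0.45, -1, -0.9, 0, 0]

```text
clock: 19.23
eef_pos: [0.5218, 0.1464, 0.1601]
orientation: [-1.581, -0.028, -1.616]
ft_force: [-0.2, -0.8, -0.1]
finger_gap: 0.0382
```

```bash
python3 d.py -1 26.9 29 -1.624;python3 - <<'E'
from rig import bot
import cv2
f=bot.grab_frame('side');cv2.imwrite('pics/side23.png',cv2.resize(f['pixels'][190:275,265:365][:,:,::-1],None,fx=7,fy=7,interpolation=cv2.INTER_CUBIC));cv2.imwrite('pics/side23f.png',f['pixels'][:,:,::-1])
f=bot.grab_frame('top');cv2.imwrite('pics/top23.png',cv2.resize(f['pixels'][200:280,260:365][:,:,::-1],None,fx=7,fy=7,interpolation=cv2.INTER_CUBIC));cv2.imwrite('pics/top23f.png',f['pixels'][:,:,::-1])
E
```

```text
clk 19.23 pos [0.5218 0.1464 0.1601] fr [156.4  26.6] rpy [-1.581 -0.028 -1.616] F [-0.2 -0.8 -0.1] gap 0.0382 j7 -2.06
(array([ 1.024e+00,  9.030e-01, -1.000e-03]), np.float64(0.01))
```

View pics/side23.png

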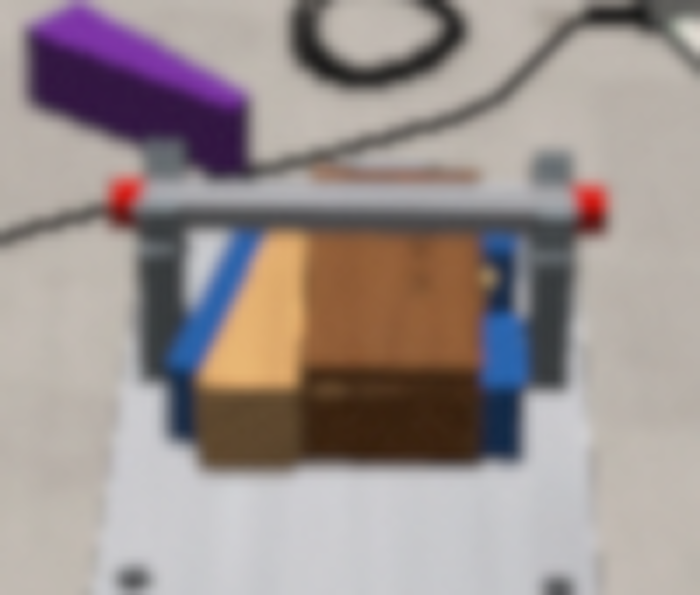

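View pics/top23.png

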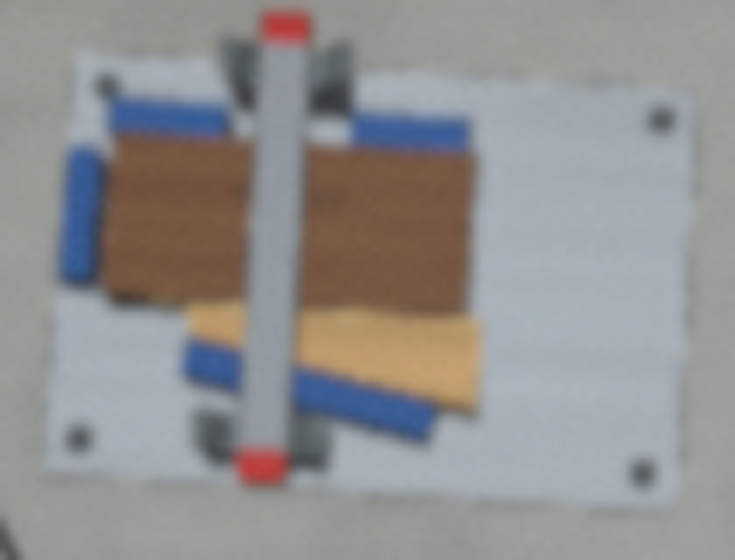

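View pics/top23f.png

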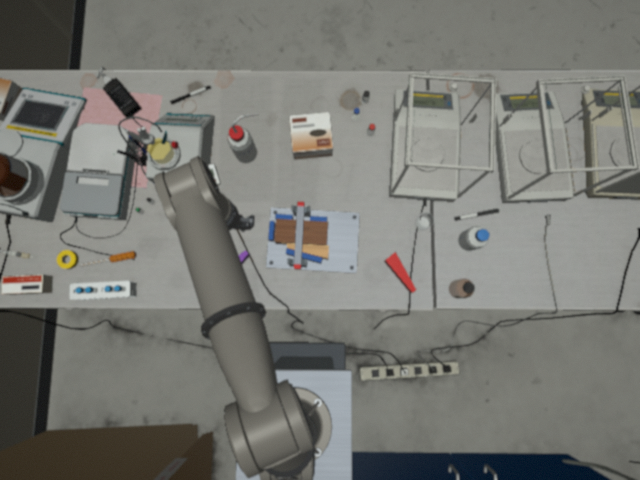

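```bash
python3 - <<'E'
from h import *
m=.001
t=pickle.load(open('top0.pkl','rb'))
A=lambda p:unc(p,7,260,200)
B=np.array([[10,-95,80],[-10,-95,80],[10,95,80],[-10,95,80]])*m
for z in (0,.005):
  w,r=fit([(t,B+[0,0,z],A([[262,12],[312,12],[236,484],[287,486]]))],Q);print(tofr(w),np.degrees(w[2]-Q[2]),r.round(2).tolist())
E
```

```text
[0.00020215 0.0150358 ] 0.7497500367521062 [[0.01, -0.01], [-0.04, 0.29], [0.03, -0.16], [-0.0, -0.11]]
[-0.00012272  0.01582607] 0.751889126601412 [[0.0, -0.15], [-0.02, 0.16], [0.01, -0.02], [0.01, 0.02]]
```

```bash
python3 -c "
from rig import bot
print(bot.finish_job())"
```

```text
the job is handed in; nothing more can be done
None
```

I drove the wedge in, laid the steel bar in both seats, let go and handed the job in at about 19 s. No verdict was reported.

- **Wedge and case:** I pushed the thick end with the shut fingers until the wedge stopped moving, up to 16.8 N. The tail then lay at x = -84.6 mm in the frame, against a calculated home of -85 mm. The case lay at y = 1.1 mm, against 0.5 mm nominal, which is within picture accuracy. In the last pictures both looked unchanged after the push.
- **Bar:** It met the seats at the expected height, with about 8.5 N of contact force. After release, its centre was at frame (0.2, 15.0) mm, against about (0, 15.6) mm for the middle of the seats. It was turned about 0.75° and showed about the same overhang on both sides. Both pictures show it down between the lugs at both posts.
- **Bottles and beaker:** The arm passed clear of them. The bottles stand where they were in the last top picture. I did not check the beaker separately at the end.

**What disagreed:** the reported tool height was about 33–43 mm below where the cameras showed the fingertips. It read -2.5 mm over the bare table without any contact. I therefore set heights from the pictures and from contact force. The measured tool tilt also drifted by up to about 1.7° during the work, with no visible effect on the result.

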